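# Load the cup-drying drawer and start it

### The arm

A 6-joint arm with a two-finger parallel gripper is mounted at the origin on the work surface. World frame = base frame: x ahead of the robot, y to its left, z up, the work surface at z = 0. Lengths are in m, angles in rad, forces in N, time in s.
With the tool pointing down it reaches from about 0.225 to 0.875 m from the base axis. Payload 3.4 kg.
Tool frame: the origin (TCP) lies midway between the tips of the shut fingers; the grasp point (between the pads) lies 19 mm behind it (pinch_z is the distance from the TCP to the grasp point, in m); z points along the fingers, y is the line along which they close (so a half turn about z gives the same grasp; the last joint's range is limited). The gripper opens to 85 mm and grips with 20 to 120 N. Pads are 22 mm wide; open, the fingers measure 114 mm over their backs; the gripper's body (76 mm by 85 mm) begins 54 mm behind the grasp point. The pads swing forward as they close: fully open they stand 13 mm farther back than shut.
Start: joints at [-1.351, 0.276, 1.505, -0, 1.361, -0.121], TCP at [0.192, -0.542, 0.231] pointing down, gripper open.
Joint ranges: [-2.89, 2.89], [-0.75, 2.08], [0.22, 2.7], [-1.18, 4.32], [0.11, 2.71], [-2.7, 2.7]. Speed limits (rad/s): [2.57, 2.57, 3.14, 3.14, 3.14, 3.14].

### API

Orientations are given as a unit quaternion [w, x, y, z].
In Python, from rig import get_state, get_image, sign_off, pinch_z gives the robot as it stands.
- The arm moves only by the tool send_rows, never from a script. Its argument "steps" is one flat list of numbers, 5 for each row, row after row: the gripper's target within -1 to 1 (fully open at 1, half-way at 0, shut at -1), then the shift along the tool's x, y, z in cm, then the turn about the tool's z in degrees. In form: [gripper, x, y, z, roll, gripper, x, y, z, roll, ...]. A call has 1 to 12 rows; each row shifts and turns the commanded pose from where the row before left it, along the tool's axes as they then stand; what a row does not reach is not made up. A row lasts 1/10 s, in which the tool goes at most 50 mm and 8.59 degrees, less where a joint would pass 70% of its speed; a pose out of reach is approached as far as the arm can. A call is refused whole if a number of a shift passes 5 or a number of a turn 8.59, either way. A call with a gripper value outside its range is refused whole. The fingers move at their own pace and stop on an object; "newtons" is the grip in N (left out, the last holds). Time passes only in rows, so rows that do not move let the fingers close. It gives the time, the measured TCP pose, the force, the opening and the grip force at its end, in the units of the state.
- get_state(): the state, without advancing time (a new reading comes with each control period).
- get_image(name): name is "side" or "top"; returns a dict with "color" (480x640x3 uint8, red, green, blue), "mtx" (3x3 intrinsics, pixels), "k1" (the pictures are not rectified: a ray, as slopes to the right and down, at radius r is drawn at 1 + k1 r^2 times it, then the intrinsics apply), "T" (4x4, takes a point from camera to world coordinates). Camera axes: x right, y down, z forward; pixel columns grow to the right and rows downward; lengths in m; the calibration is good to about 2 mm. A picture is of the moment at which its call begins. There is no depth.
- sign_off(): hands the job in; it is judged then, once.
The state is a dict: "clock": time; "qpos": joint angles; "qd": joint speeds; "effort": joint torques, N m; "position": TCP position; "ee_rot": TCP orientation; "contact_force": force on the tool from outside, world axes, zero at the start; "moment": the same for the moment, N m; "width": finger opening in m; "gripper_force": force on a finger pad.
Only numpy, scipy, OpenCV 4.12 (cv2) and the standard library are available. Lean on these libraries where they do the work, as an engineer would, in place of code of your own. Each camera call takes 0.05 s, during which the arm holds its last target. There are 200 camera calls.

### The job

Pull open the drawer of the white drying machine, take out the dry blue cup and stand it, still mouth-down, wholly on the round dark slate coaster. Put all the white cups from the draining mat (two to four of them) mouth-down on the drawer's floor, push the drawer fully shut, and only then press the green plunger on top of the machine right down through its stroke, and let it come back up. Leave the other things on the worktop where they are.

Things in the scene. Friction and masses are not known exactly. Their poses are not given: they have to be found in the camera images.
- dryer_drawer0 (a joint): how far the drawer is pulled out, in m: 0 shut, about 0.213 at its end stop. It slides along the machine's own -x direction (towards the robot, the machine may be turned a little), with light friction (a few N); it stays where it is left.
- dryer_drawer0_handle (a point): middle of the drawer's handle, a dark steel bar 11 mm thick and 120 mm long, level, along the machine's y; its axis stands 35 mm in front of the drawer's front and 38 mm below the machine's top. Its x axis points into the machine (opening is along -x), z up. It moves with the drawer.
- drawer_floor (a point): centre of the drawer's inner floor, at floor height; x points into the machine, y to its left, z up, moves with the drawer. The inside is 255 mm (x) by 298 mm (y), and its walls rise 91 mm above the floor, the front panel 100 mm. Of it, x from -0.127 up to (pull-out - 0.134) m lies clear of the machine's body; the machine's top stands 113 mm above the drawer floor, its underside 101 mm.
- dryer: the drying machine, a white box 300 mm deep (x) by 340 mm wide (y) by 135 mm high, fixed on the worktop. Origin at the centre of its underside; front face (drawer) towards its -x, z up.
- plunger (a joint): how far the start plunger is pressed, in m: 0 up, 0.020 fully down. Sprung: 4 N to start it, 12 N fully down; comes back by itself. Pressed through counts from 0.018.
- plunger_top (a point): centre of the top face of the plunger's green cap, 44 mm across; it stands 46 mm above the machine's top when up and moves straight down. In front left of the machine's top (45 mm behind the front face, 115 mm left of the middle), in a black collar 12 mm high.
- mat: black rubber draining mat, 200 mm (x) by 250 mm (y), 4 mm thick, fixed; origin at the centre of its underside.
- coaster_top (a point): centre of the top of the round dark slate coaster, 110 mm across, 8 mm thick, fixed; z up.
- blue_cup: blue drinking cup without handle, standing mouth-down; 65 mm high, 68 mm across at the mouth (below), tapering to 62 mm at the closed base (on top), wall 4 mm, about 160 g. Origin at the centre of the mouth, so at the height of what it stands on; z points up, out of the closed base. At the start it stands in the shut drawer.
- cup_a: white drinking cup without handle, standing mouth-down; 65 mm high, 68 mm across at the mouth (below), tapering to 62 mm at the closed base (on top), wall 4 mm, about 160 g. Origin at the centre of the mouth, so at the height of what it stands on; z points up, out of the closed base. At the start on the mat; may be absent.
- cup_b: white drinking cup without handle, standing mouth-down; 65 mm high, 68 mm across at the mouth (below), tapering to 62 mm at the closed base (on top), wall 4 mm, about 160 g. Origin at the centre of the mouth, so at the height of what it stands on; z points up, out of the closed base. At the start on the mat; may be absent.
- cup_c: white drinking cup without handle, standing mouth-down; 65 mm high, 68 mm across at the mouth (below), tapering to 62 mm at the closed base (on top), wall 4 mm, about 160 g. Origin at the centre of the mouth, so at the height of what it stands on; z points up, out of the closed base. At the start on the mat; may be absent.
- cup_d: white drinking cup without handle, standing mouth-down; 65 mm high, 68 mm across at the mouth (below), tapering to 62 mm at the closed base (on top), wall 4 mm, about 160 g. Origin at the centre of the mouth, so at the height of what it stands on; z points up, out of the closed base. At the start on the mat; may be absent.
- soap: green soap bottle, 60 mm across, 170 mm tall, behind the mat; a bystander, to be left where it is. Origin at the centre of its underside.
- jar: amber jar, 68 mm across, 100 mm tall, right of the drying drawer; a bystander, to be left where it is. Origin at the centre of its underside.
- bowl: blue bowl, 130 mm across, 55 mm high, far right; a bystander, to be left where it is. Origin at the centre of its underside.
- brush: dish brush about 200 mm long, lying between the robot base and the mat; a bystander, to be left where it is. Origin near its middle.
- tin: red food tin, 72 mm across, 80 mm tall, standing on the machine's top at the right; a bystander, to be left where it is. Origin at the centre of its underside.

How it is judged:
By the outcome, as a careful person would: the job done as asked, in the order asked, and still so for the second after the job is handed in, with the robot touching nothing.
Of cup_a, cup_b, cup_c, cup_d only 2 to 4 are there at a start; the rules pass over those that are not, and their reading is None.
At some moment in a run one of cup_a, cup_b, cup_c, cup_d may be knocked a few centimetres aside while the robot is not near it.
It also fails if it takes over 210 s, if anything falls off the work surface, if the arm or the gripper's body presses on something with over 40 N, if the wrist force passes 120 N, or if a joint passes its speed limit or range.

## Working session

There is one attempt and no reset: what is moved stays moved. The work goes in short steps, Python scripts to look and compute and a tool call to move; the robot and the scene stay as the last step left them, time stands still between calls to the robot, and variables do not carry over. Pictures are saved under pics/ and viewed, at most 14 in all, crops included, and the job is handed in when it is done.

Besides the shell and the picture viewer there is one more tool, called as name(argument=value, ...) on one line, values as JSON. send_rows: Moves the arm, as the interface text tells. Its arguments: {"type":"object","properties":{"steps":{"type":"array"},"newtons":{"type":"number"}},"required":["steps"]}

```bash
mkdir -p pics; ls
python3 - <<'E'
from rig import *
import cv2
print(get_state(),pinch_z)
for n in("side","top"):
    d=get_image(n); cv2.imwrite(f"pics/{n}0.png",d["color"][:,:,::-1]); print(n,d["mtx"].round(1).tolist(),d["k1"],d["T"].round(3).tolist())
E
```

```text
pics
{'clock': 0.0, 'qpos': array([-1.35098470e+00,  2.76604881e-01,  1.50613560e+00, -8.34571990e-06,
        1.36069006e+00, -1.20960950e-01]), 'qd': array([6.02048597e-06, 2.97947403e-04, 3.46436816e-04, 1.04712864e-04,
       5.68450753e-04, 9.70320068e-04]), 'effort': array([-8.88516497e-04, -4.16780126e+01, -2.45808023e+01, -2.24753830e-04,
        1.09856244e-02, -1.82790836e-05]), 'position': array([ 0.19207159, -0.54141399,  0.23043309]), 'ee_rot': array([-9.17617155e-04,  9.85518776e-01,  1.69563847e-01, -4.94757868e-05]), 'contact_force': array([ 0.43920033,  0.23720067, -0.57259628]), 'moment': array([ 0.00153685,  0.01275091, -0.06100059]), 'gripper_force': 0.0, 'width': 0.08540360053389337} 0.0187
side [[464.0, 0.0, 317.6], [0.0, 464.0, 239.8], [0.0, 0.0, 1.0]] -0.005237965527834315 [[0.932, 0.245, -0.268, 0.881], [0.363, -0.623, 0.693, -0.943], [0.003, -0.743, -0.67, 1.017], [0.0, 0.0, 0.0, 1.0]]
top [[464.6, 0.0, 316.7], [0.0, 464.6, 239.6], [0.0, 0.0, 1.0]] -0.07504823479228435 [[0.02, -0.976, 0.216, 0.33], [-1.0, -0.02, 0.003, -0.016], [0.002, -0.216, -0.976, 1.098], [0.0, 0.0, 0.0, 1.0]]
```

View pics/side0.png

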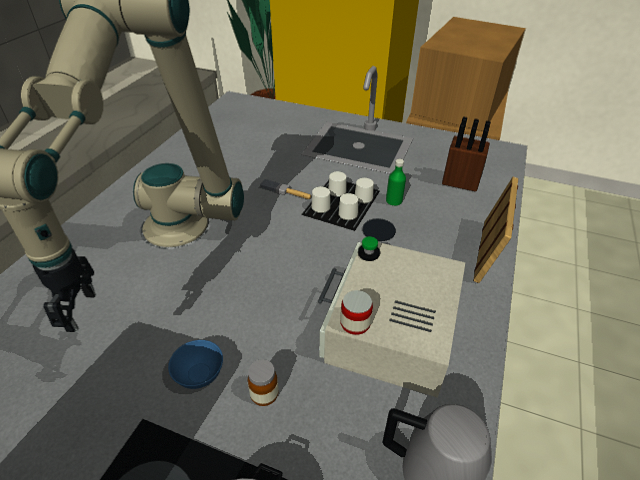

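View pics/top0.png

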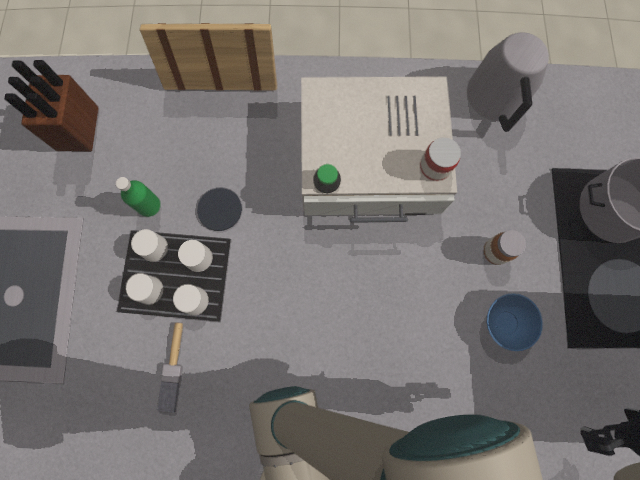

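Side view: the arm is at left, four white cups stand on the mat (320–365, 180–205), the coaster is at (379,230), the plunger at (370,244) and the handle at (332,285). Top view: cup tops are at (149,245), (195,255), (144,288) and (190,299), the coaster at (219,209), the plunger at (327,174) and the handle from (354,212) to (405,212).

```bash
cat > h.py <<'E'
import cv2, numpy as np
from rig import *
def grab(n,save=None):
    d=get_image(n)
    if save: cv2.imwrite(f"pics/{save}.png",d["color"][:,:,::-1])
    return d
def ray(d,uv):
    p=cv2.undistortPoints(np.float64(uv).reshape(-1,1,2),d["mtx"],np.float64([d["k1"],0,0,0,0])).reshape(-1,2)
    r=np.c_[p,np.ones(len(p))]@d["T"][:3,:3].T
    return d["T"][:3,3],r
def plane(d,uv,z):
    o,r=ray(d,uv); return o+r*((z-o[2])/r[:,2:])
def tri(d1,uv1,d2,uv2):
    o1,a=ray(d1,uv1);o2,b=ray(d2,uv2);a=a[0];b=b[0]
    s=np.linalg.lstsq(np.c_[a,-b],o2-o1,rcond=None)[0]
    p,q=o1+a*s[0],o2+b*s[1]; return (p+q)/2,np.linalg.norm(p-q)
def blobs(d,f,roi,amin=30):
    """f: mask function of hsv; roi x0,y0,x1,y1 -> list of (area,centroid,contour)"""
    h=cv2.cvtColor(d["color"],cv2.COLOR_RGB2HSV).astype(int); m=f(h).astype(np.uint8)
    z=np.zeros_like(m);x0,y0,x1,y1=roi;z[y0:y1,x0:x1]=m[y0:y1,x0:x1]
    out=[]
    for c in cv2.findContours(z,cv2.RETR_EXTERNAL,cv2.CHAIN_APPROX_NONE)[0]:
        M=cv2.moments(c)
        if M["m00"]>amin: out.append((M["m00"],np.array([M["m10"],M["m01"]])/M["m00"],c[:,0]))
    return sorted(out,key=lambda t:-t[0])
E
python3 - <<'E'
from h import *
s=grab("side");t=grab("top")
white=lambda h:(h[...,1]<60)&(h[...,2]>150)
for d,roi,n in((t,(115,225,235,325),'t'),(s,(300,160,385,230),'s')):
    for a,c,k in blobs(d,white,roi): print(n,'cup',a,c.round(1),k.min(0),k.max(0))
green=lambda h:(h[...,0]>45)&(h[...,0]<80)&(h[...,1]>120)&(h[...,2]>60)
g=[blobs(d,green,roi)[0] for d,roi in((t,(300,150,350,205)),(s,(350,230,390,258)))]
print('green',[(x[0],x[1].round(1),x[2].min(0),x[2].max(0)) for x in g],tri(t,g[0][1],s,g[1][1]))
dark=lambda h:(h[...,2]<70)
for d,roi,n in((t,(190,180,250,235),'t'),(s,(358,212,402,246),'s')):
    for a,c,k in blobs(d,dark,roi): print(n,'coaster',a,c.round(1),k.min(0),k.max(0),plane(d,[c],.008).round(4))
print('handle top z~.09',plane(t,[(354,212),(405,212)],.097).round(3))
print('topcorners',plane(t,[(302,80),(449,78),(455,192),(303,193)],.135).round(3))
ct=lambda i,r,sc:cv2.resize(i[r[1]:r[3],r[0]:r[2]],None,fx=sc,fy=sc,interpolation=cv2.INTER_CUBIC)
a=ct(t["color"],(110,180,250,330),2.7);b=ct(s["color"],(290,155,410,265),3.3)
c=ct(t["color"],(290,140,470,240),2.2);e=ct(s["color"],(305,225,405,375),1.3)
W=np.zeros((600,800,3),np.uint8)
for im,(x,y) in((a,(0,0)),(b,(385,0)),(c,(0,375+5)),(e,(500,400))):
    hh=min(im.shape[0],600-y);ww=min(im.shape[1],800-x);W[y:y+hh,x:x+ww]=im[:hh,:ww]
cv2.imwrite("pics/m1.png",W[:,:,::-1])
E
```

```text
t cup 734.0 [143.1 287.4] [126 274] [162 301]
t cup 725.0 [190.  298.5] [173 285] [207 312]
t cup 687.0 [147.9 243.1] [131 229] [166 257]
t cup 678.5 [194.5 253.8] [178 240] [211 268]
s cup 1256.5 [341.8 194.4] [312 171] [373 218]
green [(245.5, array([327.1, 173.5]), array([317, 165], dtype=int32), array([336, 182], dtype=int32)), (157.5, array([369.4, 242.8]), array([362, 236], dtype=int32), array([377, 249], dtype=int32))] (array([ 0.67758581, -0.03217182,  0.17473069]), np.float64(0.0008083509254177958))
t coaster 1363.0 [218.9 209.4] [198 189] [240 230] [[0.6419 0.2277 0.008 ]]
s coaster 527.0 [379.  229.1] [362 219] [395 240] [[0.6483 0.2251 0.008 ]]
s coaster 44.5 [360.6 215.9] [358 212] [365 225] [[0.5704 0.2698 0.008 ]]
handle top z~.09 [[ 0.616 -0.095  0.097]
 [ 0.619 -0.21   0.097]]
topcorners [[ 0.921  0.028  0.135]
 [ 0.936 -0.315  0.135]
 [ 0.656 -0.314  0.135]
 [ 0.646  0.019  0.135]]
```

View pics/m1.png

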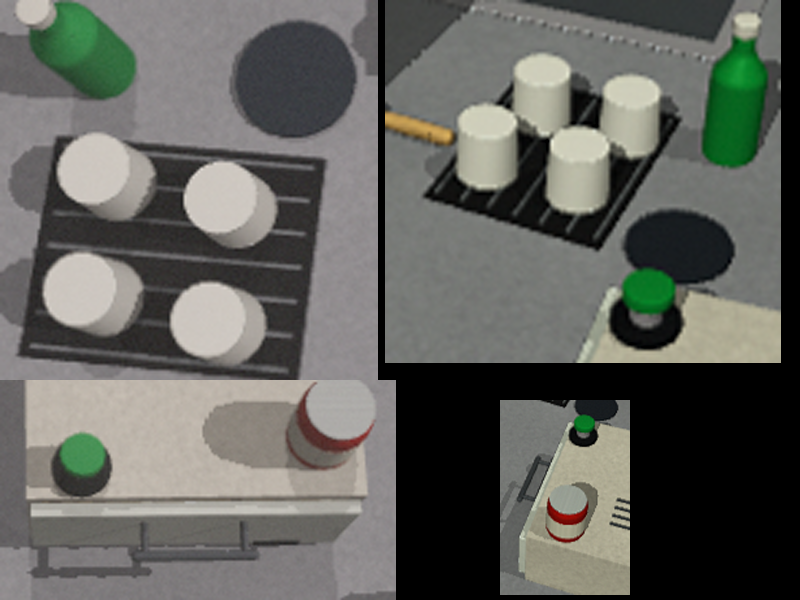

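The montage shows clear cup top faces in both views. The handle bar in the top view runs from about (350,218) to (407,218).

Run:
```python
from h import *
s=grab("side");t=grab("top")
T=[(144.4,242.2),(191.9,252.6),(139.6,288.5),(186.7,300)]
S=[(364.8,181.7),(348.8,197.4),(338.2,175.9),(321.2,191.1)]
gt=t["color"].min(2);print('V around cup A top',gt[242,130:172].tolist())
for a,b in zip(T,S): print('cup',[x.round(4) if hasattr(x,'round') else x for x in tri(t,a,s,b)],plane(t,[a],.069).round(4))
# refined top-face by threshold
for thr in(195,205,215):
    h=lambda x:x[...,2]>thr
    print(thr,[(a,c.round(1)) for a,c,k in blobs(t,h,(115,225,235,325))],[(a,c.round(1)) for a,c,k in blobs(s,h,(300,160,385,230),15)])
hl=plane(t,[(350,218.6),(406.8,218)],.097);print('handle',hl.round(4))
print('handle tri',tri(t,(350,218.6),s,(339.6,269.6)),tri(t,(406.8,218),s,(321,298)))
# top front edge line: columns where brightness drops
g=cv2.cvtColor(t["color"],cv2.COLOR_RGB2GRAY).astype(float)
pts=[]
for u in range(310,450,6):
    c=cv2.GaussianBlur(g,(1,3),0)[183:202,u]; dd=np.diff(c); pts.append((u,183+dd.argmin()+.5))
P=plane(t,pts,.135); vx,vy,x0,y0=cv2.fitLine(np.float32(P[:,:2]),cv2.DIST_HUBER,0,.01,.01).ravel(); print('front line',vx,vy,x0,y0,'yaw',np.degrees(np.arctan2(-vx,vy)) )
pl=[]
for k,col in((t,(307,85)),):pass
c=[]
for v in range(90,190,6):
    r=g[v,290:315]; c.append((290+np.diff(r).argmax()+.5,v))
P=plane(t,c,.135);print('left line',cv2.fitLine(np.float32(P[:,:2]),cv2.DIST_HUBER,0,.01,.01).ravel())
c=[]
for v in list(range(90,135,5)):
    r=g[v,440:462]; c.append((440+np.diff(r).argmin()+.5,v))
P=plane(t,c,.135);print('right line',cv2.fitLine(np.float32(P[:,:2]),cv2.DIST_HUBER,0,.01,.01).ravel())
```

```text
V around cup A top [40, 149, 190, 191, 192, 190, 191, 190, 190, 189, 192, 191, 192, 192, 192, 189, 191, 192, 192, 191, 194, 191, 192, 192, 193, 191, 191, 181, 159, 162, 161, 162, 164, 159, 161, 159, 132, 78, 49, 46, 46, 47]
cup [array([0.5449, 0.3813, 0.0708]), np.float64(0.004)] [[0.5435 0.3808 0.069 ]]
cup [array([0.5226, 0.2686, 0.0742]), np.float64(0.0041)] [[0.5217 0.2689 0.069 ]]
cup [array([0.4415, 0.3849, 0.0666]), np.float64(0.009)] [[0.4373 0.3814 0.069 ]]
cup [array([0.4182, 0.2751, 0.0677]), np.float64(0.0082)] [[0.4145 0.2726 0.069 ]]
195 [(507.5, array([186.9, 297.7])), (505.0, array([191.2, 252.6])), (493.5, array([139.3, 286.7])), (463.5, array([144.5, 242.1]))] [(122.0, array([348.5, 198.7])), (113.0, array([320.6, 191.7])), (103.0, array([364.6, 182.7])), (97.0, array([337.3, 176.2]))]
205 [] [(103.5, array([348.5, 198.8])), (101.0, array([320.5, 191.9])), (77.5, array([337.5, 176.6])), (65.5, array([364.5, 183.4]))]
215 [] []
handle [[ 0.6009 -0.0864  0.097 ]
 [ 0.605  -0.2135  0.097 ]]
handle tri (array([ 0.60771411, -0.08377368,  0.09273512]), np.float64(0.012448000368596857)) (array([ 0.60421574, -0.20988524,  0.10894024]), np.float64(0.005500213621654287))
front line 0.044908866 0.9989911 0.6392662 -0.14924173 yaw -2.573954
left line [0.9991496  0.04123192 0.7911207  0.02708559]
right line [ 0.99958646  0.02875591  0.85374063 -0.31169814]
```

send_rows(steps=[-0.4, 0, 0, 0, -8, -0.4, 0, 0, 0, -8, -0.4, 0, 0, 0, -8, -0.4, 0, 0, 0, -8, -0.4, 0, 0, 0, -8, -0.4, 0, 0, 0, -8, -0.4, 0, 0, 0, -8, -0.4, 0, 0, 0, -8, -0.4, 0, 0, 0, -8, -0.4, 0, 0, 0, 0], newtons=60)

```text
clock: 1.3
position: [0.1922, -0.5419, 0.2312]
ee_rot: [-0.0, 0.698, 0.716, 0.0]
contact_force: [0.3, -0.1, 0.6]
width: 0.0258
gripper_force: 0.0
```

send_rows(steps=[-0.4, 3.1, 3.5, 0, 0, -0.4, 3.1, 3.5, 0, 0, -0.4, 3.1, 3.5, 0, 0, -0.4, 3.1, 3.5, 0, 0, -0.4, 3.1, 3.5, 0, 0, -0.4, 3.1, 3.5, 0, 0, -0.4, 3.1, 3.5, 0, 0, -0.4, 3.1, 3.5, 0, 0, -0.4, 3.1, 3.5, 0, 0, -0.4, 3.1, 3.5, 0, 0, -0.4, 3.1, 3.5, 0, 0, -0.4, 0, 0, 0, 0])

```text
clock: 2.5
position: [0.5718, -0.1865, 0.2309]
ee_rot: [0.0, 0.697, 0.717, 0.002]
contact_force: [-0.5, -0.4, 0.3]
width: 0.0256
gripper_force: 0.0
```

```bash
cat >> h.py <<'E'
def go(x=None,y=None,z=None,phi=None):
    """remaining move in tool cm + roll deg (shift given in present tool axes and in the axes after the roll)"""
    st=get_state();q=st["ee_rot"];p=st["position"];f=2*np.degrees(np.arctan2(q[2],q[1]));f=(f+180)%360-180
    if x is not None:
        D=np.array([x,y,z])-p; ro=0 if phi is None else (f-phi+180)%360-180
        for g in (f,f-ro):
            a=np.radians(g);print('phi %.1f: x %.2f y %.2f z %.2f cm'%(g,100*(D[0]*np.cos(a)+D[1]*np.sin(a)),100*(D[0]*np.sin(a)-D[1]*np.cos(a)),-100*D[2]),'roll %.1f'%ro)
    print('t %.1f'%st["clock"],'p',p.round(4),'phi %.1f'%f,'w %.4f'%st["width"],'gf %.1f'%st["gripper_force"],'F',st["contact_force"].round(1),'q',np.degrees(st["qpos"]).round())
E
python3 - <<'E'
from h import *
go(.603,-.150,.10,92)
s=grab("side","s2");t=grab("top")
so=[blobs(d,lambda h:(h[...,0]>45)&(h[...,0]<80)&(h[...,1]>120)&(h[...,2]>40),r)[0] for d,r in((t,(115,170,165,220)),(s,(383,155,410,210)))]
for b in so:print(b[1].round(1),b[2].min(0),b[2].max(0))
g=tri(t,so[0][1],s,so[1][1]);print('soap',g)
E
```

```text
phi 91.7: x 3.56 y 3.22 z 13.09 cm roll -0.3
phi 92.0: x 3.54 y 3.24 z 13.09 cm roll -0.3
t 2.5 p [ 0.5718 -0.1865  0.2309] phi 91.7 w 0.0256 gf 0.0 F [-0.5 -0.4  0.3] q [-25.  18.  83.   0.  79. -27.]
[141.9 193.6] [123 181] [159 211]
[395.6 186.9] [386 166] [405 205]
soap (array([0.65715528, 0.39708301, 0.06942208]), np.float64(0.005164925710706976))
```

View pics/s2.png

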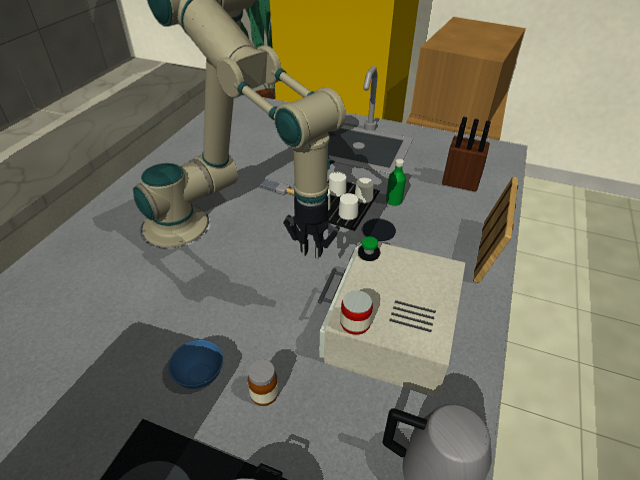

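The gripper is hovering in front of the drawer at about (312,240), and the handle at (332,285) is free.

send_rows(steps=[-0.4, 3.6, 3.2, 0, 0, -0.4, 0, 0, 4, 0, -0.4, 0, 0, 4, 0, -0.4, 0, 0, 2, 0, -0.4, 0, 0, 0, 0])

```text
clock: 3.1
position: [0.5954, -0.1546, 0.1279]
ee_rot: [-0.004, 0.699, 0.715, -0.002]
contact_force: [0.3, -0.2, 0.7]
width: 0.0255
gripper_force: 0.0
```

Run:
```python
from h import *
go(.603,-.150,.074,92)
s=grab("side");t=grab("top")
c=lambda d,r,f:cv2.resize(d["color"][r[1]:r[3],r[0]:r[2]],None,fx=f,fy=f,interpolation=cv2.INTER_CUBIC)
cv2.imwrite("pics/m3.png",np.hstack([c(s,(300,230,380,320),5),c(t,(330,170,410,260),5)])[:,:,::-1])
```

```text
phi 91.3: x 0.44 y 0.77 z 5.39 cm roll -0.7
phi 92.0: x 0.43 y 0.77 z 5.39 cm roll -0.7
t 3.1 p [ 0.5954 -0.1546  0.1279] phi 91.3 w 0.0255 gf 0.0 F [ 0.3 -0.2  0.7] q [-21.  24.  90.  -0.  67. -22.]
```

View pics/m3.png

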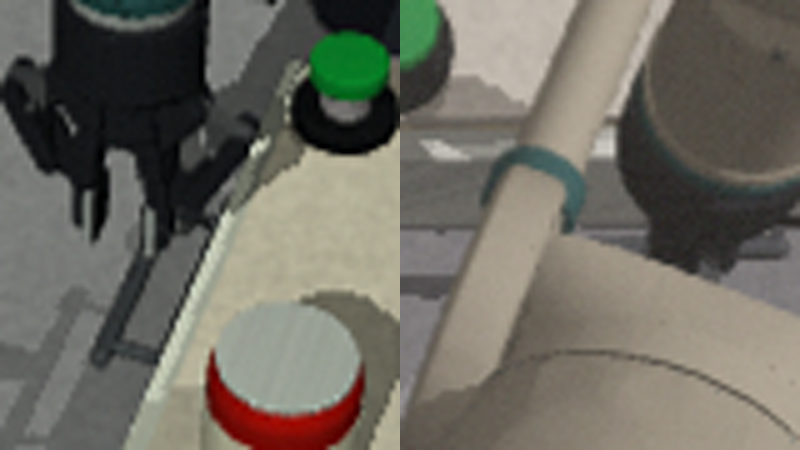

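The crops show the gripper's elbow links sticking out about 57 mm either side, 45 mm above the tips. They would hit the machine when gripping across the bar. Instead I'll shut the fingers, turn 90° and hook the bar from behind.

send_rows(steps=[-1, 0.4, 0, -5, 8, -1, 0, 0, 0, 8, -1, 0, 0, 0, 8, -1, 0, 0, 0, 8, -1, 0, 0, 0, 8, -1, 0, 0, 0, 8, -1, 0, 0, 0, 8, -1, 0, 0, 0, 8, -1, 0, 0, 0, 8, -1, 0, 0, 0, 8, -1, 0, 0, 0, 8, -1, 0, 0, 0, 2])

```text
clock: 4.4
position: [0.5997, -0.1512, 0.184]
ee_rot: [0.001, 1.0, 0.011, 0.002]
contact_force: [-0.2, -0.9, -0.4]
width: -0.0001
gripper_force: 0.0
```

Run:
```python
from h import *
go(.622,-.150,.12,2)
s=grab("side");t=grab("top")
for e in((320.4,302),):
    print(tri(t,(406.8,218),s,e), plane(s,[e],.097), plane(t,[(406.8,218)],.097))
for n,d,r in(('s',s,(316,262,346,308)),('t',t,(345,213,412,223))):
    for a,c,k in blobs(d,lambda h:h[...,2]<85,r,20): print(n,a,c.round(1),k[k[:,0].argmin()],k[k[:,0].argmax()],k.min(0),k.max(0))
g=cv2.cvtColor(t["color"],cv2.COLOR_RGB2GRAY)
for u in (352,360,395,404): print(u,g[208:226,u].tolist())
```

```text
phi 1.3: x 2.23 y -0.07 z 6.40 cm roll -0.7
phi 2.0: x 2.23 y -0.04 z 6.40 cm roll -0.7
t 4.4 p [ 0.5997 -0.1512  0.184 ] phi 1.3 w -0.0001 gf 0.0 F [-0.2 -0.9 -0.4] q [-21.  21.  85.  -0.  73.  68.]
(array([ 0.60568615, -0.21292443,  0.09773727]), np.float64(0.0019303756412279393)) [[ 0.60625461 -0.21175491  0.097     ]] [[ 0.60502397 -0.21352164  0.097     ]]
s 403.5 [330.7 286.3] [318 300] [345 269] [318 268] [345 303]
t 34.0 [388.5 220.5] [370 220] [406 220] [370 220] [406 221]
352 [155, 156, 158, 160, 159, 161, 161, 160, 163, 165, 164, 164, 163, 164, 163, 163, 153, 140]
360 [79, 81, 94, 85, 72, 60, 86, 85, 120, 100, 130, 145, 145, 141, 140, 137, 136, 137]
395 [44, 57, 92, 102, 103, 101, 93, 85, 117, 90, 89, 90, 74, 63, 123, 128, 127, 123]
404 [44, 94, 100, 101, 103, 96, 76, 78, 81, 78, 87, 85, 79, 68, 122, 125, 125, 122]
```

send_rows(steps=[-1, 2.2, 0, 0, -0.7, -1, 0, 0, 3, 0, -1, 0, 0, 3, 0, -1, 0, 0, 0, 0, -1, 0, 0, 0, 0])

```text
clock: 5.0
position: [0.6212, -0.1499, 0.1222]
ee_rot: [0.0, 1.0, 0.019, 0.0]
contact_force: [0.8, -0.0, 0.5]
width: -0.0003
gripper_force: 0.0
```

Run:
```python
from h import *
go(.622,-.150,.085,2)
s=grab("side")
c=lambda d,r,f:cv2.resize(d["color"][r[1]:r[3],r[0]:r[2]],None,fx=f,fy=f,interpolation=cv2.INTER_CUBIC)
cv2.imwrite("pics/m4.png",c(s,(290,220,390,320),6)[:,:,::-1])
```

```text
phi 2.2: x 0.08 y 0.01 z 3.72 cm roll 0.2
phi 2.0: x 0.08 y 0.01 z 3.72 cm roll 0.2
t 5.0 p [ 0.6212 -0.1499  0.1222] phi 2.2 w -0.0003 gf 0.0 F [ 0.8 -0.   0.5] q [-20.  25.  87.  -0.  67.  68.]
```

View pics/m4.png

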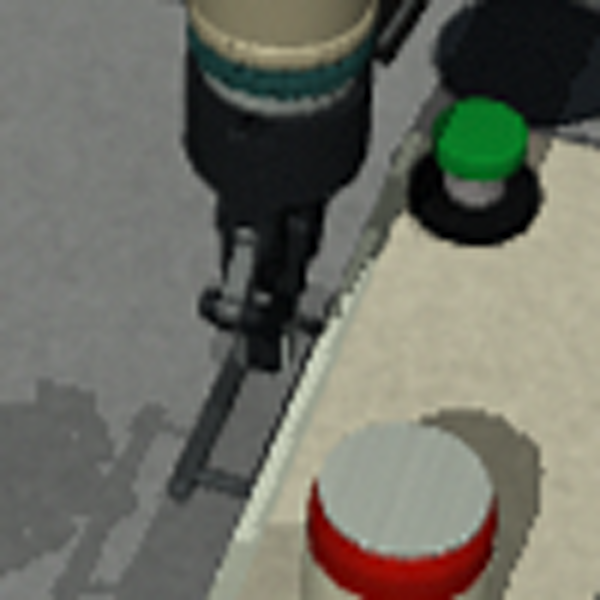

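The shut fingertips at about (265,365) in the crop hang between the bar and the drawer front. I'm lowering them.

send_rows(steps=[-1, 0, 0, 1.2, 0, -1, 0, 0, 1.2, 0, -1, 0, 0, 1.2, 0, -1, 0, 0, 0, 0])

```text
clock: 5.45
position: [0.6192, -0.1489, 0.0827]
ee_rot: [-0.001, 1.0, 0.019, -0.002]
contact_force: [-0.8, -0.4, -0.4]
width: 0.0
gripper_force: 0.0
```

send_rows(steps=[-1, -0.5, 0, 0, 0, -1, -1, 0, 0, 0, -1, -1, 0, 0, 0, -1, -1, 0, 0, 0, -1, 0, 0, 0, 0])

```text
clock: 5.95
position: [0.5835, -0.1506, 0.0855]
ee_rot: [-0.0, 1.0, 0.019, -0.001]
contact_force: [0.2, -0.3, 0.1]
width: -0.0005
gripper_force: 0.0
```

send_rows(steps=[-1, -1.6, 0, 0, 0, -1, -1.6, 0, 0, 0, -1, -1.6, 0, 0, 0, -1, -1.6, 0, 0, 0, -1, -1.6, 0, 0, 0, -1, -1.6, 0, 0, 0, -1, -1.6, 0, 0, 0, -1, -1.6, 0, 0, 0, -1, -1.6, 0, 0, 0, -1, -1.6, 0, 0, 0, -1, -1.6, 0, 0, 0, -1, 0, 0, 0, 0])

```text
clock: 7.15
position: [0.4071, -0.1571, 0.085]
ee_rot: [-0.0, 1.0, 0.019, -0.001]
contact_force: [-0.4, 0.0, -0.4]
width: 0.0001
gripper_force: 0.0
```

Run:
```python
from h import *
go(.405,-.157,.085,2)
s=grab("side","s5")
```

```text
phi 2.2: x -0.21 y -0.02 z 0.00 cm roll 0.2
phi 2.0: x -0.21 y -0.02 z 0.00 cm roll 0.2
t 7.2 p [ 0.4071 -0.1571  0.085 ] phi 2.2 w 0.0001 gf 0.0 F [-0.4  0.  -0.4] q [-30.  12. 115.  -0.  53.  58.]
```

View pics/s5.png

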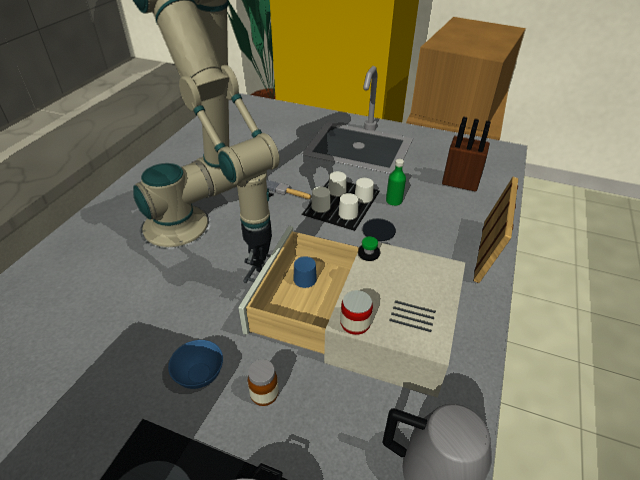

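The drawer is open and the blue cup stands at (305,271). I'm unhooking, going up and measuring.

send_rows(steps=[-1, 0.3, 0, 0, 0, -1, 0, 0, -4, 0, 1, 0, 0, -5, 0, 1, 0, 0, -5, 0, 1, 0, -5, 0, 0, 1, 0, -5, 0, 0, 1, 0, -5, 0, 0, 1, 0, 0, 0, 0])

```text
clock: 8.0
position: [0.4068, -0.002, 0.2254]
ee_rot: [-0.002, 1.0, 0.023, 0.0]
contact_force: [-0.5, -0.2, -0.7]
width: 0.0846
gripper_force: 0.0
```

Run:
```python
from h import *
s=grab("side");t=grab("top","t6")
blue=lambda h:(h[...,0]>98)&(h[...,0]<118)&(h[...,1]>110)&(h[...,2]>50)
B={}
for n,d,r in(('t',t,(290,180,470,330)),('s',s,(275,240,345,300))):
    for a,c,k in blobs(d,blue,r,60): print(n,a,c.round(1),k.min(0),k.max(0));B.setdefault(n,c)
print('body centroid tri',tri(t,B['t'],s,B['s']))
h=cv2.cvtColor(t["color"],cv2.COLOR_RGB2HSV);x,y=B['t'].astype(int);print('V row',h[y-6,x-22:x+22,2].tolist());print('V col',h[y-25:y+25,x,2].tolist())
# handle/drawer front in the top view
g=cv2.cvtColor(t["color"],cv2.COLOR_RGB2GRAY)
go()
```

```text
s 534.0 [304.8 271.9] [294 257] [315 287]Traceback (most recent call last):
  File "<stdin>", line 7, in <module>
KeyError: 't'
```

View pics/t6.png

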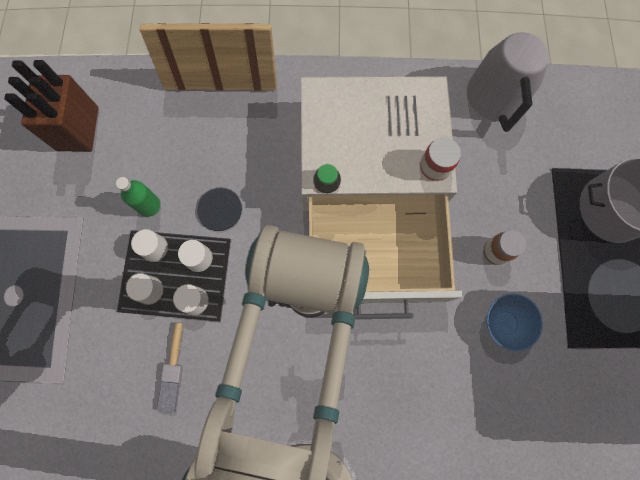

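The arm hides the blue cup in the top view, so I'm moving it aside to the left.

send_rows(steps=[1, 0, -5, 0, 0, 1, 0, -5, 0, 0, 1, 0, -5, 0, 0, 1, 0, -3, 0, 0, 1, 0, 0, 0, 0])

```text
clock: 8.6
position: [0.4014, 0.1742, 0.225]
ee_rot: [-0.0, 1.0, 0.021, 0.0]
contact_force: [-0.3, -0.9, -0.7]
width: 0.085
gripper_force: 0.0
```

Run:
```python
from h import *
s=grab("side");t=grab("top")
blue=lambda h:(h[...,0]>98)&(h[...,0]<118)&(h[...,1]>110)&(h[...,2]>50)
B={}
for n,d,r in(('t',t,(305,180,470,310)),('s',s,(275,240,345,300))):
    for a,c,k in blobs(d,blue,r,60): print(n,a,c.round(1),k.min(0),k.max(0));B.setdefault(n,c)
print('body centroid tri',tri(t,B['t'],s,B['s']))
c=lambda d,r,f:cv2.resize(d["color"][r[1]:r[3],r[0]:r[2]],None,fx=f,fy=f,interpolation=cv2.INTER_CUBIC)
x,y=B['t'].astype(int)
W=np.hstack([c(t,(300,180,480,330),3),c(s,(280,250,330,295),5)[:225].repeat(1,0) if 0 else np.vstack([c(s,(280,250,330,300),5),np.zeros((200,250,3),np.uint8)])])
cv2.imwrite("pics/m7.png",W[:,:,::-1]);go()
```

```text
s 533.0 [304.9 271.9] [294 257] [315 287]Traceback (most recent call last):
  File "<stdin>", line 7, in <module>
KeyError: 't'
```

Run:
```python
from h import *
s=grab("side");t=grab("top")
print(plane(s,[(305,261)],.087))
c=lambda d,r,f:cv2.resize(d["color"][r[1]:r[3],r[0]:r[2]],None,fx=f,fy=f,interpolation=cv2.INTER_CUBIC)
W=np.hstack([c(t,(300,180,480,330),3),np.vstack([c(s,(280,250,330,300),5),np.zeros((200,250,3),np.uint8)])])
cv2.imwrite("pics/m7.png",W[:,:,::-1]);go()
h=cv2.cvtColor(t["color"],cv2.COLOR_RGB2HSV);p=h[205:290,312:350].reshape(-1,3);m=(p[:,0]>90)&(p[:,0]<130);print(m.sum(),np.median(p[m],0) if m.any() else 0)
```

```text
[[ 0.50795373 -0.07800248  0.087     ]]
t 8.8 p [0.4009 0.1707 0.2249] phi 2.1 w 0.0856 gf 0.0 F [-0.  -0.3 -0.9] q [ 14.   4. 102.  -0.  74. 102.]
372 [106.  88. 133.]
```

View pics/m7.png

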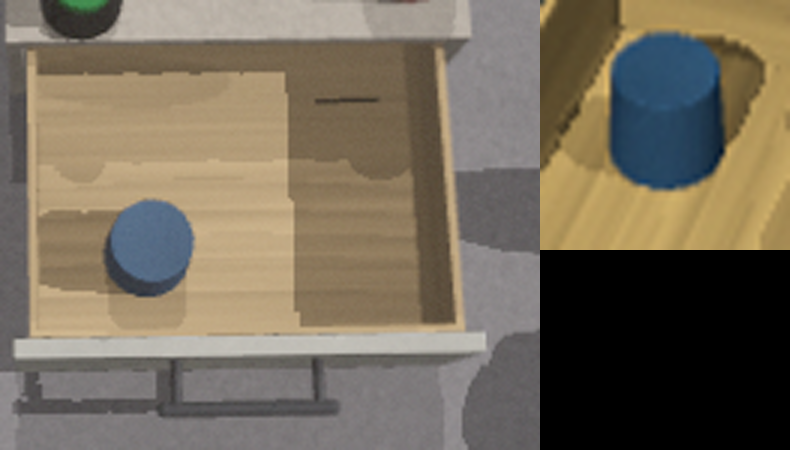

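The crop shows the blue cup's top face at (350.3,260) in the top view and (305.2,264.4) in the side view. The drawer's interior is free of other things.

Run:
```python
from h import *
s=grab("side");t=grab("top")
p,e=tri(t,(350.3,260),s,(305.2,264.4));print(p,e,plane(t,[(350.3,260)],.087))
print('front panel inner top edge',plane(t,[(310,291),(454,289)],.113),'handle',plane(t,[(354,316),(412,316)],.097))
x,y=plane(t,[(350.3,260)],.087)[0,:2]
go(x,y,.20,2)
```

```text
[ 0.51100523 -0.08774428  0.08313151] 0.002852959652477998 [[ 0.50906562 -0.08816477  0.087     ]]
front panel inner top edge [[ 0.4360344  -0.00119304  0.113     ]
 [ 0.4458279  -0.30869576  0.113     ]] handle [[ 0.38617181 -0.09603381  0.097     ]
 [ 0.38824466 -0.22034757  0.097     ]]
phi 2.1: x 9.89 y 26.27 z 2.50 cm roll 0.1
phi 2.0: x 9.93 y 26.25 z 2.50 cm roll 0.1
t 8.9 p [0.4007 0.1708 0.225 ] phi 2.1 w 0.0853 gf 0.0 F [1.  0.3 0.4] q [ 14.   4. 102.  -0.  74. 102.]
```

send_rows(steps=[1, 1.65, 4.4, 0, 0, 1, 1.65, 4.4, 0, 0, 1, 1.65, 4.4, 0, 0, 1, 1.65, 4.4, 0, 0, 1, 1.65, 4.4, 0, 0, 1, 1.65, 4.3, 0, 0, 1, 0, 0, 0, 0, 1, 0, 0, 4, 0, 1, 0, 0, 4, 0, 1, 0, 0, 0, 0])

```text
clock: 9.9
position: [0.5045, -0.086, 0.1406]
ee_rot: [-0.002, 1.0, 0.019, -0.006]
contact_force: [-0.6, 0.4, -0.3]
width: 0.0853
gripper_force: 0.0
```

```bash
python3 -c "
from h import *
go(.510,-.088,.049,2)"
```

```text
phi 2.1: x 0.55 y 0.22 z 9.16 cm roll 0.1
phi 2.0: x 0.55 y 0.22 z 9.16 cm roll 0.1
t 9.9 p [ 0.5045 -0.086   0.1406] phi 2.1 w 0.0853 gf 0.0 F [-0.6  0.4 -0.3] q [-17.  15. 102.  -0.  64.  70.]
```

send_rows(steps=[1, 0.5, 0.2, 0, 0, 1, 0, 0, 3, 0, 1, 0, 0, 3, 0, 1, 0, 0, 3, 0, 1, 0, 0, 0, 0, 1, 0, 0, 0, 0])

```text
clock: 10.5
position: [0.5163, -0.089, 0.057]
ee_rot: [0.001, 1.0, 0.019, 0.001]
contact_force: [-0.0, 0.4, 0.3]
width: 0.0855
gripper_force: 0.0
```

send_rows(steps=[-1, 0, 0, 0, 0, -1, 0, 0, 0, 0, -1, 0, 0, 0, 0, -1, 0, 0, 0, 0, -1, 0, 0, 0, 0, -1, 0, 0, 0, 0, -1, 0, 0, 0, 0], newtons=35)

```text
clock: 11.2
position: [0.5168, -0.0889, 0.0581]
ee_rot: [0.001, 1.0, 0.019, 0.003]
contact_force: [-0.2, 1.1, 6.4]
width: 0.0636
gripper_force: 37.3
```

send_rows(steps=[-1, 0, 0, -2, 0, -1, 0, 0, -4, 0, -1, 0, 0, -5, 0, -1, 0, 0, -5, 0, -1, 0, 0, 0, 0])

```text
clock: 11.7
position: [0.5193, -0.0899, 0.2241]
ee_rot: [0.003, 1.0, 0.02, 0.009]
contact_force: [0.4, 0.4, -1.3]
width: 0.0633
gripper_force: 39.6
```

send_rows(steps=[-1, 1.7, -3.9, 0, 0, -1, 1.7, -3.9, 0, 0, -1, 1.7, -3.9, 0, 0, -1, 1.7, -3.9, 0, 0, -1, 1.7, -3.9, 0, 0, -1, 1.7, -3.9, 0, 0, -1, 1.7, -3.9, 0, 0, -1, 1.7, -3.9, 0, 0, -1, 0, 0, 4, 0, -1, 0, 0, 4, 0, -1, 0, 0, 4, 0, -1, 0, 0, 0, 0])

```text
clock: 12.9
position: [0.6333, 0.2275, 0.0891]
ee_rot: [0.002, 1.0, 0.02, -0.006]
contact_force: [-0.5, -0.0, -1.8]
width: 0.0634
gripper_force: 39.6
```

Run:
```python
from h import *
go(.645,.2265,.044,2)
```

```text
phi 2.2: x 1.16 y 0.15 z 4.51 cm roll 0.2
phi 2.0: x 1.16 y 0.14 z 4.51 cm roll 0.2
t 12.9 p [0.6333 0.2275 0.0891] phi 2.2 w 0.0634 gf 39.6 F [-0.5 -0.  -1.8] q [ 14.  30.  84.  -0.  66. 102.]
```

send_rows(steps=[-1, 1.1, 0.1, 0, 0, -1, 0, 0, 2.5, 0, -1, 0, 0, 0, 0, -1, 0, 0, 0, 0])

```text
clock: 13.3
position: [0.6508, 0.228, 0.0724]
ee_rot: [-0.0, 1.0, 0.019, 0.002]
contact_force: [-0.6, -1.1, -1.4]
width: 0.0632
gripper_force: 39.7
```

Run:
```python
from h import *
go(.645,.2265,.044,2)
s=grab("side");t=grab("top")
c=lambda d,r,f:cv2.resize(d["color"][r[1]:r[3],r[0]:r[2]],None,fx=f,fy=f,interpolation=cv2.INTER_CUBIC)
cv2.imwrite("pics/m8.png",np.hstack([c(s,(340,180,420,260),5),c(t,(180,170,260,250),5)])[:,:,::-1])
blue=lambda h:(h[...,0]>98)&(h[...,0]<118)&(h[...,1]>110)&(h[...,2]>40)
for a,k,q in blobs(s,blue,(340,180,420,260)):print(a,k,q.min(0),q.max(0))
```

```text
phi 2.2: x -0.59 y 0.13 z 2.84 cm roll 0.2
phi 2.0: x -0.59 y 0.13 z 2.84 cm roll 0.2
t 13.3 p [0.6508 0.228  0.0724] phi 2.2 w 0.0632 gf 39.7 F [-0.6 -1.1 -1.4] q [ 14.  32.  84.  -0.  64. 101.]
278.5 [380.09156194 217.72471574] [369 202] [390 228]
```

View pics/m8.png

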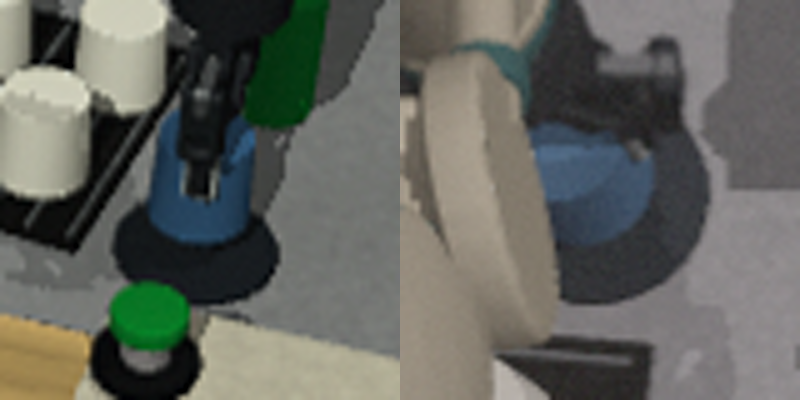

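The cup is held over the coaster; in the side view its rim centre is at about (379.8,221.8).

Run:
```python
from h import *
s=grab("side");t=grab("top")
print(plane(s,[(379.8,221.8)],.0364),plane(s,[(379,229.1)],.008),plane(t,[(218.9,209.4)],.008))
go(.645,.2265,.045,2)
```

```text
[[0.64734449 0.22922823 0.0364    ]] [[0.64835844 0.2254067  0.008     ]] [[0.64180383 0.22771886 0.008     ]]
phi 2.2: x -0.54 y 0.15 z 2.70 cm roll 0.2
phi 2.0: x -0.54 y 0.15 z 2.70 cm roll 0.2
t 13.5 p [0.6503 0.2282 0.072 ] phi 2.2 w 0.0636 gf 39.7 F [ 1.2 -0.1 -0.9] q [ 14.  32.  84.  -0.  64. 101.]
```

send_rows(steps=[-1, -0.2, 0.2, 1.2, 0, -1, 0, 0, 0.8, 0, -1, 0, 0, 0.4, 0, -1, 0, 0, 0.2, 0, -1, 0, 0, 0, 0, -1, 0, 0, 0, 0])

```text
clock: 14.1
position: [0.6463, 0.2256, 0.0444]
ee_rot: [0.0, 1.0, 0.019, -0.001]
contact_force: [-3.4, -1.4, 4.7]
width: 0.063
gripper_force: 40.2
```

send_rows(steps=[1, 0, 0, 0, 0, 1, 0, 0, 0, 0, 1, 0, 0, 0, 0, 1, 0, 0, 0, 0, 1, 0, 0, -4, 0, 1, 0, 0, -5, 0, 1, 0, 0, -5, 0, 1, 0, 0, 0, 0])

```text
clock: 14.9
position: [0.6521, 0.2271, 0.1931]
ee_rot: [-0.002, 1.0, 0.019, 0.008]
contact_force: [1.6, 0.4, -0.0]
width: 0.0854
gripper_force: 0.0
```

```bash
cat >> h.py <<'E'
def cups():
    s=grab("side");t=grab("top")
    for n,d,r in(('t',t,(90,200,270,350)),('s',s,(285,150,400,250))):
        g=cv2.cvtColor(d["color"],cv2.COLOR_RGB2HSV);m=((g[...,1]<40)&(g[...,2]>(185 if n=='t' else 196))).astype(np.uint8)
        z=np.zeros_like(m);z[r[1]:r[3],r[0]:r[2]]=m[r[1]:r[3],r[0]:r[2]];z=cv2.morphologyEx(z,cv2.MORPH_OPEN,np.ones((3,3)))
        for k in cv2.findContours(z,cv2.RETR_EXTERNAL,cv2.CHAIN_APPROX_NONE)[0]:
            a=cv2.contourArea(k)
            if a<25: continue
            c,rad=cv2.minEnclosingCircle(k);x,y,w,h=cv2.boundingRect(k)
            u=(x+(w-1)/2,y+(h-1)/2);print(n,'area',a,'box',(x,y,w,h),'xy',plane(d,[u],.069)[0,:2].round(4))
    return s,t
E
python3 - <<'E'
from h import *
go(.522,.269,.2,2)
s,t=cups()
blue=lambda h:(h[...,0]>98)&(h[...,0]<118)&(h[...,1]>110)&(h[...,2]>40)
for a,k,q in blobs(s,blue,(340,180,420,260)):print('blue',a,k,q.min(0),q.max(0))
E
```

```text
phi 2.2: x -12.84 y -4.69 z -0.69 cm roll 0.2
phi 2.0: x -12.85 y -4.64 z -0.69 cm roll 0.2
t 14.9 p [0.6521 0.2271 0.1931] phi 2.2 w 0.0854 gf 0.0 F [ 1.6  0.4 -0. ] q [ 13.  26.  75.  -0.  78. 101.]
t area 68.5 box (190, 287, 6, 18) xy [0.4248 0.2603]
t area 28.0 box (190, 259, 6, 7) xy [0.5002 0.2659]
s area 55.0 box (317, 188, 12, 7) xy [0.4259 0.2787]
s area 99.0 box (357, 179, 16, 9) xy [0.547  0.3777]
s area 91.0 box (330, 172, 16, 9) xy [0.4437 0.3839]
blue 450.5 [377.70329264 221.81650018] [367 208] [388 235]
```

send_rows(steps=[1, -4.3, -1.55, 0, 0, 1, -4.3, -1.55, 0, 0, 1, -4.2, -1.6, 0, 0, 1, 0, 0, 4, 0, 1, 0, 0, 3, 0, 1, 0, 0, 0, 0, 1, 0, 0, 0, 0])

```text
clock: 15.7
position: [0.5169, 0.2675, 0.1128]
ee_rot: [0.001, 1.0, 0.019, -0.002]
contact_force: [-0.2, -0.5, 0.1]
width: 0.0855
gripper_force: 0.0
```

Run:
```python
from h import *
go(.522,.269,.038,2)
s,t=cups()
```

```text
phi 2.2: x 0.52 y -0.13 z 7.48 cm roll 0.2
phi 2.0: x 0.52 y -0.13 z 7.48 cm roll 0.2
t 15.7 p [0.5169 0.2675 0.1128] phi 2.2 w 0.0855 gf 0.0 F [-0.2 -0.5  0.1] q [ 21.  22.  95.  -0.  63. 108.]
t area 28.0 box (132, 274, 9, 6) xy [0.4641 0.3924]
t area 208.0 box (180, 252, 24, 14) xy [0.5081 0.2688]
s area 87.0 box (341, 195, 16, 9) xy [0.524  0.2681]
s area 51.0 box (363, 180, 10, 8) xy [0.5577 0.3786]
s area 40.5 box (330, 173, 8, 8) xy [0.4313 0.3756]
```

send_rows(steps=[1, 0.5, -0.1, 0, 0, 1, 0, 0, 2.5, 0, 1, 0, 0, 2.5, 0, 1, 0, 0, 2.3, 0, 1, 0, 0, 0, 0, 1, 0, 0, 0, 0])

```text
clock: 16.4
position: [0.5236, 0.2692, 0.0419]
ee_rot: [-0.0, 1.0, 0.019, 0.001]
contact_force: [-0.0, 0.2, 1.1]
width: 0.0853
gripper_force: 0.0
```

send_rows(steps=[-1, 0, 0, 0, 0, -1, 0, 0, 0, 0, -1, 0, 0, 0, 0, -1, 0, 0, 0, 0, -1, 0, 0, 0, 0, -1, 0, 0, 0, 0])

```text
clock: 17.0
position: [0.5241, 0.2698, 0.0436]
ee_rot: [-0.001, 1.0, 0.02, 0.002]
contact_force: [-1.4, 0.2, 4.6]
width: 0.0623
gripper_force: 37.6
```

send_rows(steps=[-1, 0, 0, -2, 0, -1, 0, 0, -4, 0, -1, 0, 0, -5, 0, -1, 0, 0, -5, 0, -1, 0, 0, 0, 0, -1, 0, 0, 0, 0])

```text
clock: 17.6
position: [0.5233, 0.2693, 0.2035]
ee_rot: [-0.001, 1.0, 0.019, 0.002]
contact_force: [0.4, -0.7, -2.4]
width: 0.0624
gripper_force: 39.1
```

send_rows(steps=[-1, 0.63, 4.3, 0, 0, -1, 0.63, 4.3, 0, 0, -1, 0.63, 4.3, 0, 0, -1, 0.63, 4.3, 0, 0, -1, 0.63, 4.3, 0, 0, -1, 0.63, 4.3, 0, 0, -1, 0.63, 4.3, 0, 0, -1, 0.63, 4.2, 0, 0, -1, 0, 0, 0, 0, -1, 0, 0, 0, 0])

```text
clock: 18.6
position: [0.585, -0.0724, 0.1991]
ee_rot: [-0.001, 1.0, 0.018, -0.002]
contact_force: [-1.0, -0.0, -1.3]
width: 0.0626
gripper_force: 39.2
```

Run:
```python
from h import *
go(.587,-.071,.061,2)
s,t=cups()
print('panel',plane(t,[(310,291),(454,289)],.113)[:,:2])
g=cv2.cvtColor(t["color"],cv2.COLOR_RGB2GRAY);print([int(x) for x in g[280:325,400]])
```

```text
phi 2.1: x 0.20 y -0.13 z 13.81 cm roll 0.1
phi 2.0: x 0.20 y -0.13 z 13.81 cm roll 0.1
t 18.6 p [ 0.585  -0.0724  0.1991] phi 2.1 w 0.0626 gf 39.2 F [-1.  -0.  -1.3] q [-14.  18.  87.   0.  75.  74.]
t area 539.5 box (174, 285, 27, 27) xy [0.419  0.2722]
t area 511.0 box (127, 274, 26, 26) xy [0.4418 0.3821]
t area 455.5 box (132, 231, 26, 24) xy [0.5428 0.3805]
s area 25.0 box (313, 188, 5, 8) xy [0.4028 0.2665]
s area 91.5 box (357, 179, 14, 9) xy [0.5437 0.3764]
panel [[ 0.4360344  -0.00119304]
 [ 0.4458279  -0.30869576]]
[127, 128, 126, 125, 125, 127, 129, 131, 134, 182, 181, 174, 200, 197, 199, 198, 198, 193, 115, 102, 106, 106, 106, 129, 130, 129, 128, 130, 130, 130, 128, 132, 124, 96, 86, 94, 88, 83, 103, 126, 129, 129, 130, 129, 129]
```

send_rows(steps=[-1, 0.1, -0.1, 4, 0, -1, 0, 0, 4, 0, -1, 0, 0, 3, 0, -1, 0, 0, 1.5, 0, -1, 0, 0, 0.5, 0, -1, 0, 0, 0, 0, -1, 0, 0, 0, 0])

```text
clock: 19.4
position: [0.588, -0.0702, 0.0722]
ee_rot: [0.0, 1.0, 0.02, 0.001]
contact_force: [-0.4, -0.1, -0.7]
width: 0.0623
gripper_force: 39.2
```

```bash
python3 -c "
from h import *
go(.587,-.071,.061,2)"
```

```text
phi 2.3: x -0.10 y 0.08 z 1.12 cm roll 0.3
phi 2.0: x -0.10 y 0.08 z 1.12 cm roll 0.3
t 19.4 p [ 0.588  -0.0702  0.0722] phi 2.3 w 0.0623 gf 39.2 F [-0.4 -0.1 -0.7] q [-14.  25.  97.  -0.  58.  74.]
```

send_rows(steps=[-1, 0, 0, 0.6, 0, -1, 0, 0, 0.3, 0, -1, 0, 0, 0.2, 0, -1, 0, 0, 0.1, 0, -1, 0, 0, 0, 0])

```text
clock: 19.9
position: [0.589, -0.0707, 0.0615]
ee_rot: [0.0, 1.0, 0.019, 0.002]
contact_force: [-0.1, 1.2, 9.3]
width: 0.0622
gripper_force: 40.3
```

send_rows(steps=[0.8, 0, 0, 0, 0, 0.8, 0, 0, 0, 0, 0.8, 0, 0, 0, 0, 0.8, 0, 0, 0, 0, 0.8, 0, 0, -3, 0, 0.8, 0, 0, -4, 0, 0.8, 0, 0, -4, 0, 1, 0, 0, -2, 0, 1, 0, 0, 0, 0])

```text
clock: 20.8
position: [0.5894, -0.0712, 0.1927]
ee_rot: [0.001, 1.0, 0.019, 0.004]
contact_force: [0.8, -0.3, 0.0]
width: 0.0852
gripper_force: 0.0
```

send_rows(steps=[1, -0.3, -4.5, 0, 0, 1, -0.3, -4.5, 0, 0, 1, -0.3, -4.5, 0, 0, 1, -0.3, -4.5, 0, 0, 1, -0.3, -4.5, 0, 0, 1, -0.3, -4.5, 0, 0, 1, -0.3, -4.5, 0, 0, 1, -0.3, -4.5, 0, 0, 1, -0.3, -4.6, 0, 0, 1, -0.2, -4.6, 0, 0, 1, 0, 0, 0, 0, 1, 0, 0, 0, 0])

```text
clock: 22.0
position: [0.5395, 0.3802, 0.1868]
ee_rot: [0.001, 1.0, 0.021, -0.001]
contact_force: [-0.1, -1.2, -0.0]
width: 0.0851
gripper_force: 0.0
```

send_rows(steps=[1, 0, 0, 4, 0, 1, 0, 0, 4, 0, 1, 0, 0, 0, 0, 1, 0, 0, 0, 0])

```text
clock: 22.4
position: [0.5406, 0.3782, 0.1086]
ee_rot: [0.001, 1.0, 0.019, -0.001]
contact_force: [0.8, -0.3, 0.8]
width: 0.0855
gripper_force: 0.0
```

Run:
```python
from h import *
go(.543,.3805,.042,2)
s,t=cups()
```

```text
phi 2.1: x 0.24 y -0.22 z 6.66 cm roll 0.1
phi 2.0: x 0.24 y -0.22 z 6.66 cm roll 0.1
t 22.4 p [0.5406 0.3782 0.1086] phi 2.1 w 0.0855 gf 0.0 F [ 0.8 -0.3  0.8] q [ 29.  28.  85.  -0.  67. 117.]
t area 529.5 box (174, 285, 27, 27) xy [0.419  0.2722]
t area 211.0 box (133, 240, 24, 15) xy [0.5323 0.3795]
s area 103.5 box (313, 188, 16, 9) xy [0.4215 0.2707]
s area 67.5 box (357, 180, 16, 8) xy [0.5479 0.3748]
```

send_rows(steps=[1, 0.2, -0.2, 0, 0, 1, 0, 0, 2.5, 0, 1, 0, 0, 2.5, 0, 1, 0, 0, 1.7, 0, 1, 0, 0, 0, 0, 1, 0, 0, 0, 0])

```text
clock: 23.1
position: [0.5435, 0.3824, 0.0434]
ee_rot: [-0.0, 1.0, 0.019, 0.001]
contact_force: [-0.2, 0.7, -0.3]
width: 0.0853
gripper_force: 0.0
```

send_rows(steps=[-1, 0, 0, 0, 0, -1, 0, 0, 0, 0, -1, 0, 0, 0, 0, -1, 0, 0, 0, 0, -1, 0, 0, 0, 0, -1, 0, 0, 0, 0])

```text
clock: 23.7
position: [0.5438, 0.3824, 0.0446]
ee_rot: [-0.001, 1.0, 0.02, 0.002]
contact_force: [-1.2, -0.6, 4.2]
width: 0.0627
gripper_force: 37.7
```

send_rows(steps=[-1, 0, 0, -2, 0, -1, 0, 0, -4, 0, -1, 0, 0, -5, 0, -1, 0, 0, -5, 0, -1, 0, 0, 0, 0, -1, 0, 0, 0, 0])

```text
clock: 24.3
position: [0.5431, 0.3823, 0.2045]
ee_rot: [-0.001, 1.0, 0.019, 0.002]
contact_force: [0.2, 0.2, -2.8]
width: 0.0628
gripper_force: 39.3
```

send_rows(steps=[-1, 0.2, 4.4, 0, 0, -1, 0.2, 4.4, 0, 0, -1, 0.2, 4.4, 0, 0, -1, 0.2, 4.4, 0, 0, -1, 0.2, 4.4, 0, 0, -1, 0.2, 4.4, 0, 0, -1, 0.2, 4.4, 0, 0, -1, 0.2, 4.4, 0, 0, -1, 0.2, 4.4, 0, 0, -1, 0.2, 4.4, 0, 0, -1, 0.2, 4.4, 0, 0, -1, 0.2, 4.4, 0, 0])

```text
clock: 25.5
position: [0.5855, -0.146, 0.1997]
ee_rot: [-0.001, 1.0, 0.019, -0.002]
contact_force: [-0.1, -0.1, -1.1]
width: 0.0627
gripper_force: 39.4
```

send_rows(steps=[-1, 0.1, 4.3, 0, 0, -1, 0.1, 4.3, 0, 0, -1, 0, 0, 0, 0, -1, 0, 0, 0, 0, -1, 0, 0, 0, 0])

```text
clock: 26.0
position: [0.5914, -0.2293, 0.2006]
ee_rot: [-0.001, 1.0, 0.02, -0.001]
contact_force: [-0.6, 0.6, -2.5]
width: 0.0629
gripper_force: 39.5
```

Run:
```python
from h import *
go(.593,-.231,.063,2)
```

```text
phi 2.2: x 0.15 y 0.18 z 13.76 cm roll 0.2
phi 2.0: x 0.15 y 0.18 z 13.76 cm roll 0.2
t 26.0 p [ 0.5914 -0.2293  0.2006] phi 2.2 w 0.0629 gf 39.5 F [-0.6  0.6 -2.5] q [-27.  22.  81.   0.  77.  60.]
```

send_rows(steps=[-1, 0.1, 0.1, 4, 0, -1, 0, 0, 4, 0, -1, 0, 0, 3, 0, -1, 0, 0, 1.5, 0, -1, 0, 0, 0.4, 0, -1, 0, 0, 0, 0, -1, 0, 0, 0, 0])

```text
clock: 26.7
position: [0.5944, -0.2312, 0.0744]
ee_rot: [0.001, 1.0, 0.02, 0.001]
contact_force: [0.3, 0.9, -1.6]
width: 0.0629
gripper_force: 39.5
```

send_rows(steps=[-1, 0, 0, 0.4, 0, -1, 0, 0, 0.2, 0, -1, 0, 0, 0.2, 0, -1, 0, 0, 0.1, 0, -1, 0, 0, 0, 0])

```text
clock: 27.2
position: [0.5933, -0.2316, 0.064]
ee_rot: [-0.0, 1.0, 0.019, -0.0]
contact_force: [-0.1, 0.0, -2.1]
width: 0.0625
gripper_force: 39.5
```

send_rows(steps=[-1, 0, 0, 0.1, 0, -1, 0, 0, 0.1, 0, -1, 0, 0, 0, 0, 0.8, 0, 0, 0, 0, 0.8, 0, 0, 0, 0, 0.8, 0, 0, 0, 0, 0.8, 0, 0, 0, 0])

```text
clock: 27.9
position: [0.5935, -0.2316, 0.0621]
ee_rot: [0.0, 1.0, 0.019, 0.0]
contact_force: [-0.5, 0.4, -0.3]
width: 0.0771
gripper_force: 0.0
```

send_rows(steps=[0.8, 0, 0, -3, 0, 0.8, 0, 0, -4, 0, 0.8, 0, 0, -4, 0, 1, 0, 0, -2, 0, 1, 0, 0, 0, 0, 1, 0, 0, 0, 0])

```text
clock: 28.5
position: [0.5932, -0.2314, 0.1919]
ee_rot: [0.0, 1.0, 0.019, -0.0]
contact_force: [-0.2, -0.2, -0.4]
width: 0.0855
gripper_force: 0.0
```

Run:
```python
from h import *
s,t=cups()
go(.419,.272,.19,2)
```

```text
t area 517.5 box (174, 285, 27, 27) xy [0.419  0.2722]
phi 2.2: x -15.38 y -50.94 z 0.02 cm roll 0.2
phi 2.0: x -15.58 y -50.88 z 0.02 cm roll 0.2
t 28.6 p [ 0.5924 -0.231   0.1902] phi 2.2 w 0.0854 gf 0.0 F [ 0.1  0.3 -0.7] q [-28.  22.  82.  -0.  76.  60.]
```

send_rows(steps=[1, -1.28, -4.25, 0, 0, 1, -1.28, -4.25, 0, 0, 1, -1.28, -4.25, 0, 0, 1, -1.28, -4.25, 0, 0, 1, -1.28, -4.25, 0, 0, 1, -1.28, -4.25, 0, 0, 1, -1.28, -4.25, 0, 0, 1, -1.28, -4.25, 0, 0, 1, -1.28, -4.25, 0, 0, 1, -1.28, -4.25, 0, 0, 1, -1.28, -4.25, 0, 0, 1, -1.28, -4.25, 0, 0])

```text
clock: 29.8
position: [0.4184, 0.2733, 0.1905]
ee_rot: [0.001, 1.0, 0.019, -0.001]
contact_force: [0.5, -0.0, 0.3]
width: 0.0855
gripper_force: 0.0
```

send_rows(steps=[1, 0, 0, 4, 0, 1, 0, 0, 3, 0, 1, 0, 0, 0, 0, 1, 0, 0, 0, 0])

```text
clock: 30.2
position: [0.4195, 0.2717, 0.1212]
ee_rot: [0.001, 1.0, 0.019, -0.001]
contact_force: [0.3, 0.9, -0.1]
width: 0.0852
gripper_force: 0.0
```

Run:
```python
from h import *
s,t=cups()
go(.419,.272,.043,2)
W=np.zeros((480,800,3),np.uint8)
c=lambda d,r,f:cv2.resize(d["color"][r[1]:r[3],r[0]:r[2]],None,fx=f,fy=f,interpolation=cv2.INTER_CUBIC)
W[:480,:560]=c(s,(230,140,430,311),2.808)[:480,:560]; W[:200,560:800]=c(t,(90,200,210,300),2)[:200,:240]; W[200:440,560:800]=c(t,(300,180,460,340),1.5)
cv2.imwrite("pics/m9.png",W[:,:,::-1])
```

```text
t area 183.0 box (175, 300, 25, 12) xy [0.4024 0.271 ]
s area 95.5 box (313, 188, 16, 9) xy [0.4215 0.2707]
s area 34.5 box (337, 174, 9, 7) xy [0.4575 0.3825]
phi 2.2: x -0.22 y 0.02 z 8.01 cm roll 0.2
phi 2.0: x -0.22 y 0.02 z 8.01 cm roll 0.2
t 30.3 p [0.4212 0.2722 0.1231] phi 2.2 w 0.0855 gf 0.0 F [ 0.9 -0.   1.3] q [ 25.  15. 105.  -0.  61. 113.]
```

View pics/m9.png

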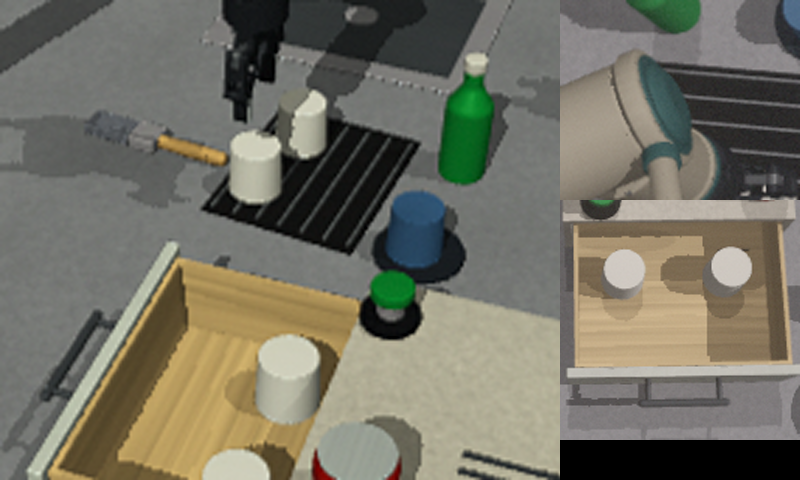

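Two cups stand upright in the drawer, the blue one is on the coaster, and the last two are still on the mat. I'm grasping the nearer one.

send_rows(steps=[1, -0.1, 0, 2.5, 0, 1, 0, 0, 2.5, 0, 1, 0, 0, 2.8, 0, 1, 0, 0, 0, 0, 1, 0, 0, 0, 0])

```text
clock: 30.8
position: [0.4202, 0.2722, 0.0452]
ee_rot: [-0.0, 1.0, 0.019, 0.001]
contact_force: [-0.1, 0.5, 0.8]
width: 0.0854
gripper_force: 0.0
```

send_rows(steps=[-1, 0, 0, 0, 0, -1, 0, 0, 0, 0, -1, 0, 0, 0, 0, -1, 0, 0, 0, 0, -1, 0, 0, 0, 0, -1, 0, 0, 0, 0])

```text
clock: 31.4
position: [0.4207, 0.2728, 0.0465]
ee_rot: [-0.001, 1.0, 0.019, 0.002]
contact_force: [-1.1, 0.1, 6.3]
width: 0.0615
gripper_force: 37.0
```

send_rows(steps=[-1, 0, 0, -2, 0, -1, 0, 0, -4, 0, -1, 0, 0, -5, 0, -1, 0, 0, -5, 0, -1, 0, 0, 0, 0, -1, 0, 0, 0, 0])

```text
clock: 32.0
position: [0.4198, 0.2724, 0.2062]
ee_rot: [-0.001, 1.0, 0.019, 0.002]
contact_force: [-0.2, 0.2, -2.5]
width: 0.0608
gripper_force: 39.4
```

Run:
```python
from h import *
go(.498,-.234,.19,2)
```

```text
phi 2.2: x 5.85 y 50.90 z 1.62 cm roll 0.2
phi 2.0: x 6.05 y 50.88 z 1.62 cm roll 0.2
t 32.0 p [0.4198 0.2724 0.2062] phi 2.2 w 0.0608 gf 39.4 F [-0.2  0.2 -2.5] q [ 25.  10.  98.  -0.  72. 113.]
```

send_rows(steps=[-1, 0.49, 4.25, 0, 0, -1, 0.49, 4.25, 0, 0, -1, 0.49, 4.25, 0, 0, -1, 0.49, 4.25, 0, 0, -1, 0.49, 4.25, 0, 0, -1, 0.49, 4.25, 0, 0, -1, 0.49, 4.25, 0, 0, -1, 0.49, 4.25, 0, 0, -1, 0.49, 4.25, 0, 0, -1, 0.49, 4.25, 0, 0, -1, 0.49, 4.25, 0, 0, -1, 0.49, 4.25, 0, 0])

```text
clock: 33.2
position: [0.4965, -0.2363, 0.2021]
ee_rot: [-0.001, 1.0, 0.019, -0.002]
contact_force: [1.2, -0.9, -1.2]
width: 0.0613
gripper_force: 39.4
```

send_rows(steps=[-1, 0, 0, 0, 0, -1, 0, 0, 0, 0, -1, 0, 0, 4, 0, -1, 0, 0, 4, 0, -1, 0, 0, 3, 0, -1, 0, 0, 1.5, 0, -1, 0, 0, 0, 0, -1, 0, 0, 0, 0])

```text
clock: 34.0
position: [0.4974, -0.234, 0.079]
ee_rot: [-0.0, 1.0, 0.02, -0.0]
contact_force: [0.6, 0.2, -1.0]
width: 0.0612
gripper_force: 39.5
```

Run:
```python
from h import *
go(.498,-.234,.0645,2)
s,t=cups()
```

```text
phi 2.3: x 0.06 y 0.00 z 1.45 cm roll 0.3
phi 2.0: x 0.06 y 0.00 z 1.45 cm roll 0.3
t 34.0 p [ 0.4974 -0.234   0.079 ] phi 2.3 w 0.0612 gf 39.5 F [ 0.6  0.2 -1. ] q [-32.  21. 102.   0.  57.  55.]
t area 127.0 box (129, 274, 21, 10) xy [0.4598 0.385 ]
```

send_rows(steps=[-1, 0, 0, 0.7, 0, -1, 0, 0, 0.3, 0, -1, 0, 0, 0.2, 0, -1, 0, 0, 0.2, 0, -1, 0, 0, 0, 0, -1, 0, 0, 0, 0])

```text
clock: 34.7
position: [0.4977, -0.2354, 0.0651]
ee_rot: [0.0, 1.0, 0.019, -0.0]
contact_force: [-0.1, -0.3, -1.6]
width: 0.0611
gripper_force: 39.5
```

send_rows(steps=[-1, 0, 0, 0.1, 0, -1, 0, 0, 0.1, 0, -1, 0, 0, 0, 0, 0.8, 0, 0, 0, 0, 0.8, 0, 0, 0, 0, 0.8, 0, 0, 0, 0, 0.8, 0, 0, 0, 0])

```text
clock: 35.4
position: [0.4977, -0.2353, 0.063]
ee_rot: [-0.0, 1.0, 0.019, -0.0]
contact_force: [0.1, -0.3, -0.7]
width: 0.077
gripper_force: 0.0
```

send_rows(steps=[0.8, 0, 0, -3, 0, 0.8, 0, 0, -4, 0, 0.8, 0, 0, -4, 0, 1, 0, 0, -2, 0, 1, 0, 0, 0, 0, 1, 0, 0, 0, 0])

```text
clock: 36.0
position: [0.4974, -0.2351, 0.1928]
ee_rot: [-0.0, 1.0, 0.019, -0.0]
contact_force: [-0.2, -0.0, -0.3]
width: 0.0851
gripper_force: 0.0
```

Run:
```python
from h import *
s,t=cups()
go(.442,.382,.19,2)
```

```text
t area 506.5 box (127, 274, 26, 26) xy [0.4418 0.3821]
s area 96.5 box (330, 172, 16, 9) xy [0.4437 0.3839]
phi 2.2: x -3.08 y -61.83 z 0.14 cm roll 0.2
phi 2.0: x -3.32 y -61.82 z 0.14 cm roll 0.2
t 36.1 p [ 0.4967 -0.2347  0.1914] phi 2.2 w 0.0858 gf 0.0 F [-0.2  0.2 -0.1] q [-33.  15.  93.  -0.  72.  55.]
```

send_rows(steps=[1, -0.24, -4.7, 0, 0, 1, -0.24, -4.7, 0, 0, 1, -0.24, -4.7, 0, 0, 1, -0.24, -4.7, 0, 0, 1, -0.24, -4.7, 0, 0, 1, -0.24, -4.7, 0, 0, 1, -0.24, -4.7, 0, 0, 1, -0.24, -4.7, 0, 0, 1, -0.24, -4.7, 0, 0, 1, -0.24, -4.7, 0, 0, 1, -0.24, -4.7, 0, 0, 1, -0.24, -4.7, 0, 0])

```text
clock: 37.3
position: [0.4457, 0.3286, 0.1912]
ee_rot: [0.001, 1.0, 0.02, -0.001]
contact_force: [2.0, -0.1, 0.1]
width: 0.0854
gripper_force: 0.0
```

send_rows(steps=[1, -0.2, -4.7, 0, 0, 1, 0, -0.7, 0, 0, 1, 0, 0, 0, 0, 1, 0, 0, 4, 0, 1, 0, 0, 3, 0, 1, 0, 0, 0, 0, 1, 0, 0, 0, 0])

```text
clock: 38.0
position: [0.443, 0.3795, 0.1228]
ee_rot: [0.001, 1.0, 0.019, -0.001]
contact_force: [-0.6, 0.4, 0.9]
width: 0.0855
gripper_force: 0.0
```

Run:
```python
from h import *
s,t=cups()
go(.442,.382,.044,2)
```

```text
t area 224.0 box (127, 287, 25, 13) xy [0.4272 0.3818]
s area 83.5 box (330, 172, 16, 9) xy [0.4437 0.3839]
phi 2.2: x -0.22 y -0.12 z 8.07 cm roll 0.2
phi 2.0: x -0.22 y -0.12 z 8.07 cm roll 0.2
t 38.1 p [0.4443 0.3809 0.1247] phi 2.2 w 0.0852 gf 0.0 F [ 0.2 -0.8  0.3] q [ 34.  21.  94.  -0.  64. 122.]
```

send_rows(steps=[1, -0.1, -0.1, 2.5, 0, 1, 0, 0, 2.5, 0, 1, 0, 0, 2.8, 0, 1, 0, 0, 0, 0, 1, 0, 0, 0, 0])

```text
clock: 38.6
position: [0.4428, 0.3824, 0.0465]
ee_rot: [-0.0, 1.0, 0.019, 0.001]
contact_force: [0.0, -0.2, 0.0]
width: 0.0854
gripper_force: 0.0
```

send_rows(steps=[-1, 0, 0, 0, 0, -1, 0, 0, 0, 0, -1, 0, 0, 0, 0, -1, 0, 0, 0, 0, -1, 0, 0, 0, 0, -1, 0, 0, 0, 0])

```text
clock: 39.2
position: [0.4434, 0.3831, 0.0479]
ee_rot: [-0.001, 1.0, 0.019, 0.002]
contact_force: [-0.7, 0.5, 6.5]
width: 0.0617
gripper_force: 37.0
```

send_rows(steps=[-1, 0, 0, -2, 0, -1, 0, 0, -4, 0, -1, 0, 0, -5, 0, -1, 0, 0, -5, 0, -1, 0, 0, 0, 0, -1, 0, 0, 0, 0])

```text
clock: 39.8
position: [0.4425, 0.3824, 0.2075]
ee_rot: [-0.001, 1.0, 0.019, 0.002]
contact_force: [-0.4, 0.1, -2.2]
width: 0.0619
gripper_force: 39.0
```

Run:
```python
from h import *
go(.492,-.0745,.19,2)
```

```text
phi 2.2: x 3.17 y 45.85 z 1.75 cm roll 0.2
phi 2.0: x 3.35 y 45.84 z 1.75 cm roll 0.2
t 39.8 p [0.4425 0.3824 0.2075] phi 2.2 w 0.0619 gf 39.0 F [-0.4  0.1 -2.2] q [ 34.  17.  87.  -0.  75. 122.]
```

send_rows(steps=[-1, 0.3, 4.6, 0, 0, -1, 0.3, 4.6, 0, 0, -1, 0.3, 4.6, 0, 0, -1, 0.3, 4.6, 0, 0, -1, 0.3, 4.6, 0, 0, -1, 0.3, 4.6, 0, 0, -1, 0.3, 4.6, 0, 0, -1, 0.3, 4.6, 0, 0, -1, 0.3, 4.6, 0, 0, -1, 0.4, 4.5, 0, 0, -1, 0, 0, 0, 0, -1, 0, 0, 0, 0])

```text
clock: 41.0
position: [0.4894, -0.076, 0.2034]
ee_rot: [-0.001, 1.0, 0.018, -0.002]
contact_force: [0.4, 0.4, -2.1]
width: 0.0621
gripper_force: 39.3
```

send_rows(steps=[-1, 0, 0, 4, 0, -1, 0, 0, 4, 0, -1, 0, 0, 3, 0, -1, 0, 0, 1.5, 0, -1, 0, 0, 0, 0, -1, 0, 0, 0, 0])

```text
clock: 41.6
position: [0.4904, -0.0742, 0.08]
ee_rot: [-0.0, 1.0, 0.02, -0.001]
contact_force: [0.9, -0.0, -1.3]
width: 0.0617
gripper_force: 39.3
```

Run:
```python
from h import *
go(.492,-.0745,.0645,2)
```

```text
phi 2.3: x 0.16 y 0.04 z 1.55 cm roll 0.3
phi 2.0: x 0.16 y 0.03 z 1.55 cm roll 0.3
t 41.6 p [ 0.4904 -0.0742  0.08  ] phi 2.3 w 0.0617 gf 39.3 F [ 0.9 -0.  -1.3] q [-17.  17. 109.   0.  54.  71.]
```

send_rows(steps=[-1, 0, 0, 0.8, 0, -1, 0, 0, 0.4, 0, -1, 0, 0, 0.2, 0, -1, 0, 0, 0.1, 0, -1, 0, 0, 0.1, 0, -1, 0, 0, 0, 0])

```text
clock: 42.2
position: [0.4922, -0.0754, 0.0658]
ee_rot: [0.0, 1.0, 0.019, 0.002]
contact_force: [-0.9, 1.6, 8.0]
width: 0.0622
gripper_force: 40.1
```

send_rows(steps=[-1, 0, 0, 0.1, 0, -1, 0, 0, 0, 0, 0.8, 0, 0, 0, 0, 0.8, 0, 0, 0, 0, 0.8, 0, 0, 0, 0, 0.8, 0, 0, 0, 0])

```text
clock: 42.8
position: [0.4906, -0.0755, 0.0629]
ee_rot: [0.0, 1.0, 0.019, -0.0]
contact_force: [0.1, 0.0, 0.0]
width: 0.0768
gripper_force: 0.0
```

send_rows(steps=[0.8, 0, 0, -3, 0, 0.8, 0, 0, -4, 0, 0.8, 0, 0, -4, 0, -1, 0, 0, -2, 0, -1, -5, 0, 0, 0, -1, -5, 0, 0, 0, -1, -5, 0, 0, 0, -1, 0, 0, 0, 0, -1, 0, 0, 0, 0])

```text
clock: 43.7
position: [0.3404, -0.0813, 0.1933]
ee_rot: [0.0, 1.0, 0.019, 0.001]
contact_force: [1.5, 0.0, 0.1]
width: 0.0004
gripper_force: 0.0
```

Run:
```python
from h import *
go(.366,-.158,.088,2)
s=grab("side");t=grab("top")
W=np.zeros((560,800,3),np.uint8)
c=lambda d,r,f:cv2.resize(d["color"][r[1]:r[3],r[0]:r[2]],None,fx=f,fy=f,interpolation=cv2.INTER_CUBIC)
W[:560,:480]=c(s,(230,140,430,373),2.4)[:560,:480]; W[:320,480:]=c(t,(300,180,460,340),2)
cv2.imwrite("pics/m10.png",W[:,:,::-1])
```

```text
phi 2.2: x 2.27 y 7.76 z 10.53 cm roll 0.2
phi 2.0: x 2.29 y 7.76 z 10.53 cm roll 0.2
t 43.7 p [ 0.3404 -0.0813  0.1933] phi 2.2 w 0.0004 gf 0.0 F [1.5 0.  0.1] q [-25.  -3. 114.   0.  69.  63.]Traceback (most recent call last):
  File "<stdin>", line 6, in <module>
ValueError: could not broadcast input array from shape (559,480,3) into shape (560,480,3)
```

Run:
```python
from h import *
t=grab("top");s=grab("side")
g=cv2.cvtColor(t["color"],cv2.COLOR_RGB2HSV);m=((g[...,1]<30)&(g[...,2]>175)).astype(np.uint8)
z=np.zeros_like(m);z[200:288,312:450]=m[200:288,312:450]
for k in cv2.findContours(z,cv2.RETR_EXTERNAL,cv2.CHAIN_APPROX_NONE)[0]:
    if cv2.contourArea(k)>60:
        x,y,w,h=cv2.boundingRect(k);print((x,y,w,h),cv2.contourArea(k),plane(t,[(x+w/2-.5,y+h/2-.5)],.087)[0,:2].round(3))
cups()
gg=cv2.cvtColor(t["color"],cv2.COLOR_RGB2GRAY);print([int(x) for x in gg[308:325,400]])
blue=lambda h:(h[...,0]>98)&(h[...,0]<118)&(h[...,1]>110)&(h[...,2]>40)
for a,k,q in blobs(s,blue,(340,180,420,260)):print('blue',a,k,q.min(0),q.max(0))
```

```text
(331, 255, 28, 27) 546.0 [ 0.491 -0.075]
(404, 254, 27, 28) 546.0 [ 0.495 -0.236]
(408, 225, 26, 26) 499.5 [ 0.563 -0.245]
(329, 213, 27, 27) 520.0 [ 0.586 -0.069]
[129, 128, 137, 142, 143, 146, 148, 149, 154, 155, 156, 155, 157, 158, 158, 160, 159]
blue 448.5 [377.71088815 221.81828317] [367 208] [388 235]
```

Four upright cups are in the drawer. One was shifted to (.563,-.245) but is still inside and upright. The blue cup is on the coaster, so I'm shutting the drawer.

send_rows(steps=[-1, 0.5, 3.9, 0, 0, -1, 0.5, 3.8, 0, 0, -1, 0, 0, 0, 0, -1, 0, 0, 4, 0, -1, 0, 0, 4, 0, -1, 0, 0, 2.5, 0, -1, 0, 0, 0, 0, -1, 0, 0, 0, 0])

```text
clock: 44.8
position: [0.3543, -0.1577, 0.0883]
ee_rot: [-0.0, 1.0, 0.02, -0.0]
contact_force: [-0.1, -0.4, 0.1]
width: 0.0001
gripper_force: 0.0
```

Run:
```python
from h import *
go(.5865,-.150,.088,2)
```

```text
phi 2.3: x 23.24 y 0.15 z 0.03 cm roll 0.3
phi 2.0: x 23.24 y 0.04 z 0.03 cm roll 0.3
t 44.8 p [ 0.3543 -0.1577  0.0883] phi 2.3 w 0.0001 gf 0.0 F [-0.1 -0.4  0.1] q [-34.   8. 120.   0.  52.  53.]
```

send_rows(steps=[-1, 0.6, 0, 0, 0, -1, 0.7, 0, 0, 0, -1, 0.8, 0, 0, 0, -1, 1, 0, 0, 0, -1, 1, 0, 0, 0, -1, 1, 0, 0, 0, -1, 1, 0, 0, 0, -1, 1, 0, 0, 0, -1, 1, 0, 0, 0, -1, 1, 0, 0, 0, -1, 1, 0, 0, 0, -1, 1, 0, 0, 0])

```text
clock: 46.0
position: [0.4655, -0.1535, 0.088]
ee_rot: [0.0, 1.0, 0.019, -0.0]
contact_force: [-1.9, -1.5, -0.2]
width: -0.0001
gripper_force: 0.7
```

send_rows(steps=[-1, 1, 0, 0, 0, -1, 1, 0, 0, 0, -1, 1, 0, 0, 0, -1, 1, 0, 0, 0, -1, 1, 0, 0, 0, -1, 1, 0, 0, 0, -1, 1, 0, 0, 0, -1, 1, 0, 0, 0, -1, 1, 0, 0, 0, -1, 0.8, 0, 0, 0, -1, 0.6, 0, 0, 0, -1, 0.4, 0, 0, 0])

```text
clock: 47.2
position: [0.5734, -0.1492, 0.0881]
ee_rot: [-0.0, 1.0, 0.019, 0.0]
contact_force: [-2.1, -1.0, 0.2]
width: 0.0003
gripper_force: 0.6
```

send_rows(steps=[-1, 0.2, 0, 0, 0, -1, 0.2, 0, 0, 0, -1, 0.2, 0, 0, 0, -1, 0, 0, 0, 0, -1, 0, 0, 0, 0])

```text
clock: 47.7
position: [0.5789, -0.149, 0.0883]
ee_rot: [-0.0, 1.0, 0.019, 0.0]
contact_force: [0.2, 0.8, 0.0]
width: -0.0003
gripper_force: 0.0
```

send_rows(steps=[-1, 0.3, 0, 0, 0, -1, 0.3, 0, 0, 0, -1, 0.2, 0, 0, 0, -1, 0, 0, 0, 0])

```text
clock: 48.1
position: [0.5858, -0.1487, 0.0881]
ee_rot: [-0.0, 1.0, 0.02, -0.001]
contact_force: [-4.6, -0.0, 2.9]
width: 0.0001
gripper_force: 2.1
```

send_rows(steps=[-1, 0.2, 0, 0, 0, -1, 0.2, 0, 0, 0, -1, 0, 0, 0, 0])

```text
clock: 48.4
position: [0.5859, -0.1487, 0.0881]
ee_rot: [-0.0, 1.0, 0.02, -0.005]
contact_force: [-12.3, -1.7, 7.9]
width: 0.0002
gripper_force: 6.0
```

The drawer is at its shut stop: force rises with no motion. I'm backing off and going above the plunger.

send_rows(steps=[-1, -0.5, 0, 0, 0, -1, -2, 0, 0, 0, -1, 0, 0, -5, 0, -1, 0, 0, -5, 0, -1, 0, 0, -4, 0, -1, 4, -3.8, 0, 0, -1, 4, -3.8, 0, 0, -1, 3.6, -3.8, 0, 0, -1, 0, 0, 0, 0, -1, 0, 0, 0, 0])

```text
clock: 49.4
position: [0.6695, -0.0391, 0.2275]
ee_rot: [0.0, 1.0, 0.021, 0.0]
contact_force: [0.3, -0.8, -0.1]
width: 0.0
gripper_force: 0.0
```

Run:
```python
from h import *
t=grab("top");s=grab("side")
print(plane(t,[(327.1,173.0)],.180),plane(s,[(369.4,242.3)],.18))
go(.6775,-.032,.183,2)
gg=cv2.cvtColor(t["color"],cv2.COLOR_RGB2GRAY);print([int(x) for x in gg[208:226,395]])
```

```text
[[ 0.67622798 -0.0322196   0.18      ]] [[ 0.67870526 -0.03566819  0.18      ]]
phi 2.2: x 0.96 y -0.84 z 4.49 cm roll 0.2
phi 2.0: x 0.96 y -0.85 z 4.49 cm roll 0.2
t 49.5 p [ 0.6682 -0.0408  0.2279] phi 2.2 w -0.0002 gf 0.0 F [-0.4 -0.6 -0.5] q [-9. 24. 74. -0. 82. 78.]
[101, 105, 106, 106, 104, 104, 95, 88, 116, 93, 93, 91, 86, 70, 122, 131, 130, 127]
```

The handle pixels match the initial shut drawer, so I'm pressing now.

send_rows(steps=[-1, 0.9, -0.8, 1, 0, -1, 0, 0, 3, 0, -1, 0, 0, 0, 0, -1, 0, 0, 0.8, 0, -1, 0, 0, 0.8, 0, -1, 0, 0, 0.5, 0, -1, 0, 0, 0, 0])

```text
clock: 50.2
position: [0.6773, -0.0325, 0.169]
ee_rot: [0.0, 1.0, 0.019, 0.001]
contact_force: [-2.0, -1.3, 8.5]
width: -0.0002
gripper_force: 4.2
```

send_rows(steps=[-1, 0, 0, 0.4, 0, -1, 0, 0, 0.4, 0, -1, 0, 0, 0.2, 0, -1, 0, 0, 0, 0])

```text
clock: 50.6
position: [0.6774, -0.0325, 0.161]
ee_rot: [0.001, 1.0, 0.019, 0.002]
contact_force: [-4.6, 0.6, 11.6]
width: 0.0
gripper_force: 5.8
```

send_rows(steps=[-1, 0, 0, 0.2, 0, -1, 0, 0, 0.2, 0, -1, 0, 0, 0, 0, -1, 0, 0, 0, 0])

```text
clock: 51.0
position: [0.6775, -0.0325, 0.1609]
ee_rot: [0.001, 1.0, 0.019, 0.003]
contact_force: [-8.8, 0.9, 26.3]
width: 0.0001
gripper_force: 13.0
```

Bottomed out at 26 N, above the 12 N full-stroke force. I'm lifting off and backing away.

send_rows(steps=[-1, 0, 0, -2, 0, -1, 0, 0, -3, 0, -1, 0, 0, -4, 0, -1, -5, 0, 0, 0, -1, -5, 0, 0, 0, -1, -5, 0, 0, 0, -1, -5, 0, 0, 0, -1, 0, 0, 0, 0, -1, 0, 0, 0, 0])

```text
clock: 51.9
position: [0.4769, -0.0399, 0.2444]
ee_rot: [0.0, 1.0, 0.019, 0.002]
contact_force: [-0.6, -0.2, -0.3]
width: -0.0001
gripper_force: 0.0
```

Run:
```python
from h import *
go();s=grab("side");t=grab("top")
g=cv2.cvtColor(t["color"],cv2.COLOR_RGB2GRAY);print([int(x) for x in g[208:226,395]])
b=blobs(s,lambda h:(h[...,0]>45)&(h[...,0]<80)&(h[...,1]>120)&(h[...,2]>60),(350,230,390,258))[0];print(b[0],b[1])
c=lambda d,r,f:cv2.resize(d["color"][r[1]:r[3],r[0]:r[2]],None,fx=f,fy=f,interpolation=cv2.INTER_CUBIC)
cv2.imwrite("pics/fin.png",c(s,(170,140,490,400),2.3)[:,:,::-1])
```

```text
t 51.9 p [ 0.4769 -0.0399  0.2444] phi 2.2 w -0.0001 gf 0.0 F [-0.6 -0.2 -0.3] q [-13.   7.  96.   0.  77.  75.]
[162, 156, 148, 130, 125, 108, 102, 98, 101, 99, 95, 97, 94, 92, 91, 88, 90, 85]
159.5 [369.43678161 242.73249739]
```

View pics/fin.png

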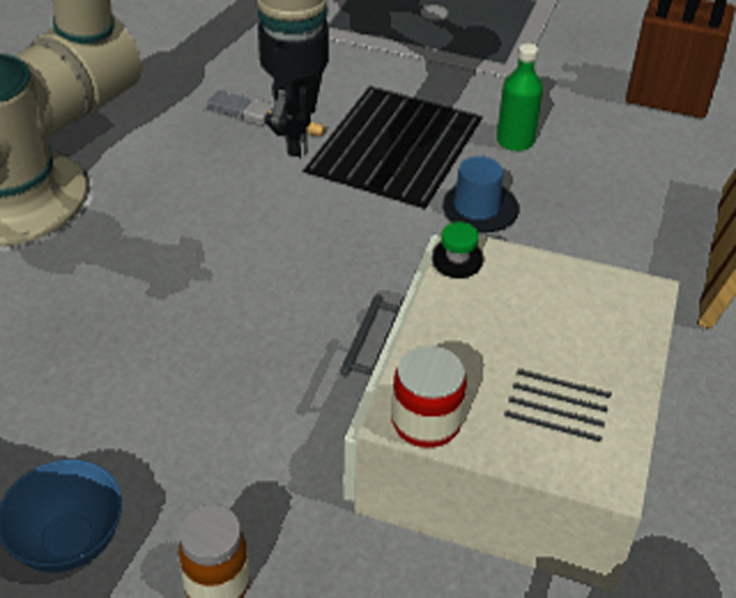

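The final view shows the mat empty, the blue cup wholly on the coaster, the drawer shut, the plunger back up at (369,243), and the bystanders in place.

```bash
python3 -c "
from rig import *
print(sign_off())"
```

```text
the job is handed in; nothing more can be done
None
```

I handed the job in at about 52 s: the blue cup is mouth-down on the coaster, all four white cups went mouth-down into the drawer (one had shifted about 3 cm on its own by my last look inside), the drawer is fully shut, and the plunger was then pressed through and came back up.

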